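# Fetch the chopstick box from behind the condiments

### The arm

A 6-joint arm with a two-finger parallel gripper is mounted at the origin on the work surface. World frame = base frame: x ahead of the robot, y to its left, z up, the work surface at z = 0. Lengths are in m, angles in rad, forces in N, time in s.
With the tool pointing down it reaches from about 0.225 to 0.875 m from the base axis. Payload 3.4 kg.
Tool frame: the origin (TCP) lies between the finger pads; the fingertips stand 11 mm ahead of it and the grasp point (between the pads) lies 8 mm behind it (tips_ahead is the distance from the TCP to the fingertips, in m); z points along the fingers, x is the direction in which the jaws open and shut, and the axes are right-handed (so a half turn about z gives the same grasp; the last joint's range is limited). The gripper opens to 85 mm and grips with 20 to 120 N. Pads are 22 mm wide; open, the fingers measure 114 mm over their backs; the gripper's body (76 mm by 85 mm) begins 54 mm behind the grasp point. The pads swing forward as they close: fully open they stand 13 mm farther back than shut.
Start: joints at [1.004, 0.276, 1.505, -0, 1.361, -0.121], TCP at [0.248, 0.519, 0.242] pointing down, gripper open.
Joint ranges: [-2.89, 2.89], [-0.75, 2.08], [0.22, 2.7], [-1.18, 4.32], [0.11, 2.71], [-2.7, 2.7]. Speed limits (rad/s): [2.57, 2.57, 3.14, 3.14, 3.14, 3.14].

### API

Orientations are given as a unit quaternion [w, x, y, z].
In Python, from rig import get_state, get_image, sign_off, masks_of, tips_ahead gives the robot as it stands.
- The arm moves only by the tool play_rows, never from a script. Its argument "series" is a list of rows, each an object of numbers: "fingers": the closure, from -1 (fully open) to 1 (shut); "dx", "dy", "dz": the shift along the world's x, y, z in mm; "turn": the turn about the world's z in rad. A call has 1 to 20 rows; each row shifts and turns the pose as measured when the row begins; what a row does not reach is not made up. A row lasts 1/12 s, in which the tool goes at most 41.7 mm and 7.16 degrees, less where a joint would pass 70% of its speed; a pose out of reach is approached as far as the arm can. A call with a gripper value outside its range is refused whole. The fingers move at their own pace and stop on an object; "squeeze" is the grip in N (left out, the last holds). Time passes only in rows, so rows that do not move let the fingers close. It gives the time, the measured TCP pose, the force and the opening at its end, in the units of the state.
- get_state(): the state, without advancing time (a new reading comes with each control period).
- get_image(name): name is "side" or "top" or "wrist"; returns a dict with "pixels" (480x640x3 uint8, red, green, blue), "vfov" (degrees; the focal length in pixels is half the picture's height over the tangent of half this angle, whatever the lens; pixels are square), "cx", "cy" (the principal point, pixels), "rvec" (rotation vector, rad) and "tvec" (3), from world to camera coordinates, as OpenCV has them; the wrist camera has in their place "hand_eye" (4x4, takes a point from camera to tool coordinates, whose origin is the TCP and whose axes are the tool frame's). Camera axes: x right, y down, z forward; pixel columns grow to the right and rows downward; lengths in m; the calibration is good to about 2 mm. A picture is of the moment at which its call begins: read the wrist's pose just before it. There is no depth.
- sign_off(): hands the job in, once; it reports no verdict.
Trained networks look in a picture, given as the dict that the camera call returned (one of the last four; its "shot" number tells which), for a name from the list of things; names that differ only in an ending like _2 or _b are one class to them, and where a whole thing is asked for, a point or a joint stands for the part that bears it (a point fixed in the world has none). Each returns a list of dicts, best first, with "p" (0 to 1); they miss things now and then, are a little off and sometimes report something else, mostly with a low value. They report only what shows in the picture. A call takes as long as a camera call. They do not tell look-alikes from the thing itself.
- masks_of(picture, label): "region" (480x640 bool, what is visible of it) and "xy" ([column, row] in pixels, amid what is visible of it).
The state is a dict: "clock": time; "qpos": joint angles; "qd": joint speeds; "effort": joint torques, N m; "position": TCP position; "ee_rot": TCP orientation; "contact_force": force on the tool from outside, world axes, zero at the start; "moment": the same for the moment, N m; "width": finger opening in m.
Only numpy, scipy, OpenCV 4.12 (cv2) and the standard library are available. Lean on these libraries where they do the work, as an engineer would, in place of code of your own. Each camera call takes 0.05 s, during which the arm holds its last target. There are 200 camera calls.

### The job

Lift the pepper mill, the squeeze bottle and the steel shaker off the grey station tray and stand all three on the empty steel tray; then take the chopstick box from behind where they stood and lay it lengthwise in the middle of the wooden guest tray. Then put the three back on the station tray, each upright on the very spot where it stood at the start. Never knock one over, and leave the dip dish and the salt pot beside them where they are.

Things in the scene. Friction and masses are not known exactly. Their poses are not given: they have to be found in the camera images.
- pepper_mill: turned wooden pepper mill, loose, 136 mm tall with the small steel button on its round head, foot 54 mm across, waist 41 mm across at 40 to 52 mm, straight round barrel 48 mm across from 74 to 112 mm above its foot (gripping it 95 mm up clears its neighbours and the box); origin at the centre of its underside, z up; 0.18 to 0.35 kg
- squeeze_bottle: white plastic squeeze bottle, closed and rigid, loose, 136 mm tall with its pointed nozzle; straight round body 52 mm across from the foot to 106 mm, shoulder, collar and nozzle above; origin at the centre of its underside, z up; 0.18 to 0.35 kg
- steel_shaker: plain metal shaker with a domed pierced top, loose, 126 mm tall, straight round body 54 mm across from the foot to 108 mm; origin at the centre of its underside, z up; 0.2 to 0.4 kg
- chopstick_box: closed dark wooden chopstick box, loose, 240 mm long (own x), 52 mm wide (own y), 45 mm high; origin at the centre of its underside; it lies behind (farther from the robot than) the row of three, about 14 mm from them, its long side along the row; 0.21 to 0.42 kg
- station: grey plastic station tray, fixed, 200 mm deep (own x, pointing away from the robot) by 360 mm wide (own y, along the row), floor 4 mm thick, lip 4 mm thick and 14 mm high over the counter; origin at the centre of its underside. The row of three stands about 36 mm in front of its centre line (own x = -36 mm), 82 mm apart, in any order; the box's middle is about 30 mm behind its centre line
- steel_tray: empty steel tray, fixed, 300 mm long (own x) by 160 mm wide (own y), floor 4 mm thick, lip 15 mm high over the counter with 4 mm walls; left or right of the station tray; origin at the centre of its underside
- guest_tray: empty wooden guest tray, fixed, with a low bar handle across each end; 324 mm long over all (own x) by 160 mm wide (own y), clear inside 290 by 150 mm, floor 5 mm thick, side lips 14 mm and handles 37 mm high over the counter; on the other side of the station tray from the steel tray; origin at the centre of its underside
- dip_dish: small pale ceramic dip dish, loose, 54 mm across, 32 mm high, standing at one end of the row of three on the station tray, its centre about 64 mm from the nearest of them; not to be moved; origin at the centre of its underside
- salt_pot: small lidded pale wooden salt pot, loose, 54 mm across, 57 mm high with its knob, standing at the other end of the row, its centre about 64 mm from the nearest of them; not to be moved; origin at the centre of its underside
There are look-alikes about, which are no part of the job. Of the things like the pepper_mill, leave any that is pink; of the rest the larger one is meant.

How it is judged:
By the outcome, as a careful person would: the job done as asked, in the order asked, and still so for the second after the job is handed in, with the robot touching nothing.
It also fails if it takes over 138 s, if anything falls off the work surface, if the arm or the gripper's body presses on something with over 40 N, if the wrist force passes 120 N, or if a joint passes its speed limit or range.

## Working session

There is one attempt and no reset: what is moved stays moved. The work goes in short steps, Python scripts to look and compute and a tool call to move; the robot and the scene stay as the last step left them, time stands still between calls to the robot, and variables do not carry over. Pictures are saved under pics/ and viewed, about 12 in all and at most 16, crops included, and the job is handed in when it is done.

Besides the shell and the picture viewer there is one more tool, called by a JSON object that holds its "api" and its "payload". play_rows: Moves the arm, as the interface text tells. Its arguments: {"type":"object","properties":{"series":{"type":"array"},"squeeze":{"type":"number"}},"required":["series"]}

```bash
mkdir -p pics
cat > h.py <<'E'
import numpy as np, cv2
from rig import *
def save(im,n,crop=None,s=1):
    p=im["pixels"]
    if crop: x0,y0,x1,y1=crop; p=p[y0:y1,x0:x1]
    p=cv2.resize(p,None,fx=s,fy=s,interpolation=cv2.INTER_CUBIC)
    cv2.imwrite(f"pics/{n}.png",cv2.cvtColor(p,cv2.COLOR_RGB2BGR))
def K(im):
    f=240/np.tan(np.radians(im["vfov"])/2); return np.array([[f,0,im["cx"]],[0,f,im["cy"]],[0,0,1.]])
def cam(im,st=None):
    """R,t world->cam"""
    if "rvec" in im: return cv2.Rodrigues(np.array(im["rvec"],float))[0],np.array(im["tvec"],float).ravel()
    w,x,y,z=st["ee_rot"]; from scipy.spatial.transform import Rotation as Ro
    T=np.eye(4);T[:3,:3]=Ro.from_quat([x,y,z,w]).as_matrix();T[:3,3]=st["position"]
    M=np.linalg.inv(T@np.array(im["hand_eye"])); return M[:3,:3],M[:3,3]
def topix(im,P,st=None):
    R,t=cam(im,st); c=np.atleast_2d(P)@R.T+t; q=c@K(im).T; return q[:,:2]/q[:,2:]
def plane(im,uv,z,st=None):
    R,t=cam(im,st); uv=np.atleast_2d(uv).astype(float)
    d=np.c_[uv,np.ones(len(uv))]@np.linalg.inv(K(im)).T@R; o=-R.T@t
    return o+d*((z-o[2])/d[:,2])[:,None]
E
python3 - <<'E'
from h import *
st=get_state();print(st["clock"],st["position"],st["ee_rot"],st["width"])
for n in("top","side"):
    im=get_image(n);save(im,n+"0")
    R,t=cam(im);print(n,im["vfov"],-R.T@t, R[2], [k for k in im])
    for l in "pepper_mill squeeze_bottle steel_shaker chopstick_box station steel_tray guest_tray dip_dish salt_pot".split():
        for m in masks_of(im,l)[:4]:
            if m["p"]>.15: print(n,l,round(m["p"],2),np.round(m["xy"]),m["region"].sum(), plane(im,m["xy"],0.05)[0].round(3))
E
```

```text
0.0 [0.24763907 0.51836717 0.24144788] [ 3.84135609e-04  8.45925751e-01  5.33299906e-01 -8.28425219e-04] 0.08542655958307009
top 52.33768402413122 [0.29853057 0.0065802  0.91996085] [ 0.14767096 -0.01176422 -0.98896658] ['pixels', 'vfov', 'cx', 'cy', 'rvec', 'tvec', 'shot']
top pepper_mill 0.89 [261. 214.] 1046 [0.481 0.099 0.05 ]
top pepper_mill 0.81 [132. 333.] 1415 [0.265 0.315 0.05 ]
top pepper_mill 0.56 [364. 293.] 542 [ 0.342 -0.089  0.05 ]
top squeeze_bottle 0.72 [350. 217.] 1028 [ 0.48  -0.063  0.05 ]
top steel_shaker 0.69 [384. 224.] 723 [ 0.469 -0.124  0.05 ]
top steel_shaker 0.63 [302. 216.] 1112 [0.48  0.025 0.05 ]
top station 0.58 [318. 201.] 11405 [ 0.509 -0.005  0.05 ]
top station 0.26 [385. 221.] 749 [ 0.475 -0.126  0.05 ]
top steel_tray 0.64 [132. 209.] 13899 [0.484 0.331 0.05 ]
top guest_tray 0.84 [497. 217.] 14480 [ 0.487 -0.333  0.05 ]
top dip_dish 0.62 [226. 216.] 704 [0.475 0.162 0.05 ]
top dip_dish 0.22 [351. 215.] 995 [ 0.483 -0.065  0.05 ]
top salt_pot 0.82 [385. 221.] 765 [ 0.475 -0.127  0.05 ]
side 49.3402028803243 [ 0.16035305 -0.85070916  0.59586422] [ 0.
[... 157 characters left out ...]
_mill 0.7 [308. 268.] 1095 [ 0.336 -0.094  0.05 ]
side pepper_mill 0.56 [240. 169.] 1056 [0.272 0.367 0.05 ]
side squeeze_bottle 0.96 [375. 237.] 1511 [ 0.488 -0.026  0.05 ]
side steel_shaker 0.93 [360. 212.] 1134 [0.492 0.081 0.05 ]
side chopstick_box 0.84 [402. 242.] 1746 [ 0.534 -0.057  0.05 ]
side station 0.95 [374. 274.] 4633 [ 0.445 -0.145  0.05 ]
side station 0.5 [374. 234.] 1444 [ 0.491 -0.014  0.05 ]
side steel_tray 0.93 [319. 181.] 3391 [0.448 0.252 0.05 ]
side guest_tray 0.93 [448. 373.] 18526 [ 0.464 -0.395  0.05 ]
side dip_dish 0.43 [340. 204.] 204 [0.462 0.124 0.05 ]
side salt_pot 0.89 [386. 279.] 910 [ 0.461 -0.163  0.05 ]
side salt_pot 0.56 [340. 204.] 173 [0.462 0.128 0.05 ]
```

View pics/top0.png

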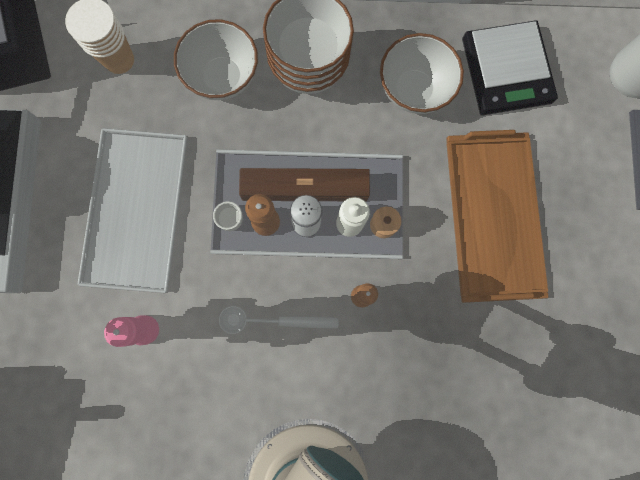

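View pics/side0.png

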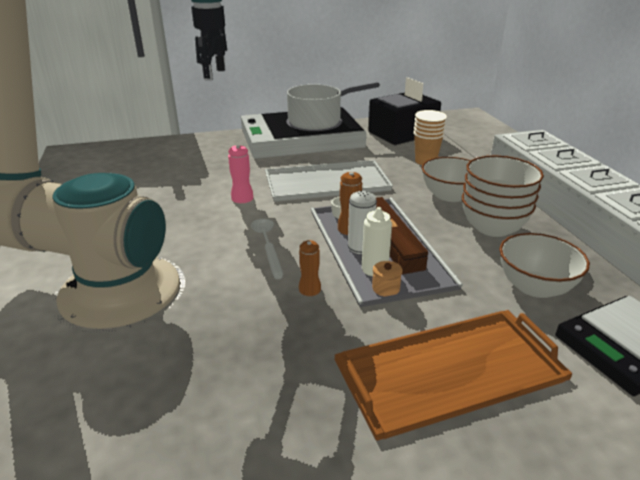

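Row mill (261,214) is the larger brown one. The others are the pink mill (132,333) and the small brown one (364,293), neither of which fits. Next I'll enlarge to confirm and fit the poses.

```bash
cat >> h.py <<'E'
from scipy.optimize import minimize
PROF={"pepper_mill":[(0,27),(10,27),(46,20.5),(74,24),(112,24),(128,18),(136,5)],"squeeze_bottle":[(0,26),(106,26),(118,14),(136,3)],
"steel_shaker":[(0,27),(108,27),(120,20),(126,6)],"dip_dish":[(0,20),(32,27)],"salt_pot":[(0,27),(42,27),(57,6)]}
A=np.linspace(0,2*np.pi,40,endpoint=False)
def cyl(im,l,x,y,z0,st=None):
    m=np.zeros((480,640),np.uint8); pr=PROF[l]; rings=[np.c_[x+r/1e3*np.cos(A),y+r/1e3*np.sin(A),np.full(40,z0+h/1e3)] for h,r in pr]
    for a,b in zip(rings,rings[1:]):
        cv2.fillConvexPoly(m,cv2.convexHull(np.round(topix(im,np.r_[a,b],st)*16).astype(np.int32)),1,shift=4)
    return m>0
def boxm(im,x,y,yaw,L,W,z0,z1,st=None):
    c,s=np.cos(yaw),np.sin(yaw); P=np.array([[x+c*a*L/2-s*b*W/2,y+s*a*L/2+c*b*W/2,z] for a in(-1,1) for b in(-1,1) for z in(z0,z1)])
    m=np.zeros((480,640),np.uint8); cv2.fillConvexPoly(m,cv2.convexHull(np.round(topix(im,P,st)*16).astype(np.int32)),1,shift=4); return m>0
def iou(a,b): return (a&b).sum()/max(1,(a|b).sum())
def fit(fun,x0,step):
    s=np.vstack([x0]+[np.array(x0)+np.eye(len(x0))[i]*step[i] for i in range(len(x0))])
    r=minimize(fun,x0,method="Nelder-Mead",options=dict(initial_simplex=s,xatol=2e-4,fatol=1e-4,maxiter=150)); return r.x,-r.fun
def best(im,l,xy=None):
    ms=masks_of(im,l)
    if xy is not None: ms=[m for m in ms if np.hypot(*(np.array(m["xy"])-xy))<25]
    return ms[0]["region"] if ms else None
E
python3 - <<'E'
from h import *
ims={n:get_image(n) for n in("top","side")}
save(ims["top"],"crop1",(200,130,420,320),3)
G={"pepper_mill":(.47,.083),"steel_shaker":(.47,.003),"squeeze_bottle":(.47,-.08),"dip_dish":(.48,.155),"salt_pot":(.48,-.135)}
for l,g in G.items():
    for n,im in ims.items():
        p=topix(im,[[*g,.05]])[0]; m=best(im,l,p)
        if m is None: print(l,n,"none",p);continue
        print(l,n,[np.round(v,4) for v in fit(lambda q:-iou(cyl(im,l,q[0],q[1],.004),m),g,(.01,.01))])
for l,g,L,W,h in(("steel_tray",(.48,.32,0),.3,.16,.015),("guest_tray",(.48,-.32,0),.324,.16,.014),("station",(.5,0,0),.2,.36,.014)):
    for n in(("top","side") if l!="station" else ("top",)):
        im=ims[n]; m=best(im,l)
        if l=="station":
            m=m.copy()
            for k in("chopstick_box",*G):
                mm=masks_of(im,k)
                for a in mm:
                    if a["p"]>.5 and 210<a["xy"][0]<410 and a["xy"][1]<260: m|=a["region"]
        print(l,n,[np.round(v,4) for v in fit(lambda q:-iou(boxm(im,*q,L,W,0,h),m),g,(.02,.02,.1))])
E
```

```text
pepper_mill top [array([0.4775, 0.0954]), np.float64(0.9583)]
pepper_mill side [array([0.4738, 0.0951]), np.float64(0.5585)]
steel_shaker top [array([0.4771, 0.0171]), np.float64(0.9147)]
steel_shaker side [array([0.4744, 0.0179]), np.float64(0.688)]
squeeze_bottle top [array([ 0.4777, -0.0655]), np.float64(0.96)]
squeeze_bottle side [array([ 0.4779, -0.06  ]), np.float64(0.8103)]
dip_dish top [array([0.4798, 0.1616]), np.float64(0.9335)]
dip_dish side [array([0.46  , 0.1693]), np.float64(0.258)]
salt_pot top [array([ 0.4765, -0.1302]), np.float64(0.9018)]
salt_pot side [array([ 0.4748, -0.1298]), np.float64(0.9364)]
steel_tray top [array([ 0.4928,  0.3452, -0.0593]), np.float64(0.991)]
steel_tray side [array([ 0.4911,  0.342 , -0.0623]), np.float64(0.8443)]
guest_tray top [array([ 0.5013, -0.3457,  0.0729]), np.float64(0.9788)]
guest_tray side [array([ 0.4984, -0.3472,  0.0798]), np.float64(0.9648)]
station top [array([ 0.5136,  0.0144, -0.0035]), np.float64(0.9771)]
```

View pics/crop1.png

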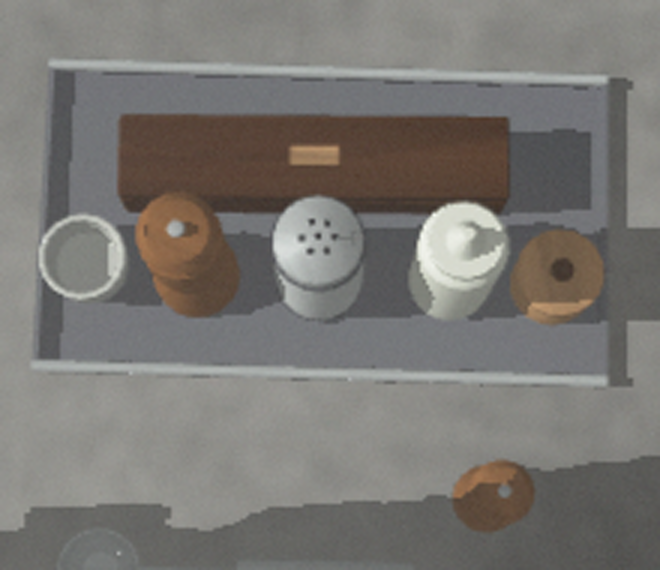

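The crop confirms it: the row mill, with its steel button at crop (177,228), is the big brown one. The small brown one stands alone at crop (493,495). Moving over the mill.

{"api": "play_rows", "payload": {"series": [{"fingers":-1,"dx":19,"dy":-34,"dz":0,"turn":-0.094},{"fingers":-1,"dx":19,"dy":-34,"dz":0,"turn":-0.094},{"fingers":-1,"dx":19,"dy":-34,"dz":0,"turn":-0.094},{"fingers":-1,"dx":19,"dy":-34,"dz":0,"turn":-0.094},{"fingers":-1,"dx":19,"dy":-34,"dz":0,"turn":-0.094},{"fingers":-1,"dx":19,"dy":-34,"dz":0,"turn":-0.094},{"fingers":-1,"dx":19,"dy":-34,"dz":0,"turn":-0.094},{"fingers":-1,"dx":19,"dy":-34,"dz":0,"turn":-0.094},{"fingers":-1,"dx":19,"dy":-34,"dz":0,"turn":-0.094},{"fingers":-1,"dx":19,"dy":-34,"dz":0,"turn":-0.094},{"fingers":-1,"dx":19,"dy":-34,"dz":0,"turn":-0.094},{"fingers":-1,"dx":19,"dy":-34,"dz":0,"turn":-0.094},{"fingers":-1,"dx":0,"dy":0,"dz":0},{"fingers":-1,"dx":0,"dy":0,"dz":0}], "squeeze": 45}}

```text
invalid input at $.series[12]: expected keys fingers, dx, dy, dz, turn
```

```bash
cat > w.py <<'E'
from h import *
import sys
from scipy.spatial.transform import Rotation as Ro
G={"pepper_mill":(.4775,.096),"steel_shaker":(.4775,.016),"squeeze_bottle":(.4775,-.066),"dip_dish":(.479,.161),"salt_pot":(.4765,-.13)}
st=get_state(); im=get_image("wrist"); w,x,y,z=st["ee_rot"]
m=Ro.from_quat([x,y,z,w]).as_matrix(); print(st["clock"],np.round(st["position"],4),"jaw ang",np.arctan2(m[1,0],m[0,0]).round(4),"toolz",m[:,2].round(4),st["width"],np.round(st["contact_force"],1))
R,t=cam(im,st); print("cam",(-R.T@t).round(3),R[2].round(2))
save(im,sys.argv[1])
for l in sys.argv[2:]:
    g=G[l]; p=topix(im,[[*g,.05]],st)[0]
    for mm in masks_of(im,l):
        if np.hypot(*(np.array(mm["xy"])-p))<110 and mm["p"]>.2: print(l,round(mm["p"],2),p.round(),np.round(mm["xy"]),[np.round(v,4) for v in fit(lambda q:-iou(cyl(im,l,q[0],q[1],.004,st),mm["region"]),g,(.01,.01))])
E
python3 w.py w1 pepper_mill steel_shaker squeeze_bottle dip_dish
```

```text
2.15 [0.248  0.5188 0.2423] jaw ang 1.125 toolz [ 1.e-04  1.e-04 -1.e+00] 0.0854184677924943 [-0.1 -0.1  0.3]
cam [0.179 0.551 0.373] [ 0.27 -0.13 -0.95]
```

{"api": "play_rows", "payload": {"series": [{"fingers":-1,"dx":19,"dy":-34,"dz":0,"turn":-0.094},{"fingers":-1,"dx":19,"dy":-34,"dz":0,"turn":-0.094},{"fingers":-1,"dx":19,"dy":-34,"dz":0,"turn":-0.094},{"fingers":-1,"dx":19,"dy":-34,"dz":0,"turn":-0.094},{"fingers":-1,"dx":19,"dy":-34,"dz":0,"turn":-0.094},{"fingers":-1,"dx":19,"dy":-34,"dz":0,"turn":-0.094},{"fingers":-1,"dx":19,"dy":-34,"dz":0,"turn":-0.094},{"fingers":-1,"dx":19,"dy":-34,"dz":0,"turn":-0.094},{"fingers":-1,"dx":19,"dy":-34,"dz":0,"turn":-0.094},{"fingers":-1,"dx":19,"dy":-34,"dz":0,"turn":-0.094},{"fingers":-1,"dx":19,"dy":-34,"dz":0,"turn":-0.094},{"fingers":-1,"dx":19,"dy":-34,"dz":0,"turn":-0.094},{"fingers":-1,"dx":0,"dy":0,"dz":0,"turn":0},{"fingers":-1,"dx":0,"dy":0,"dz":0,"turn":0}], "squeeze": 45}}

```text
clock: 3.57
position: [0.483, 0.0927, 0.2437]
ee_rot: [-0.0, 1.0, -0.027, 0.007]
contact_force: [-0.5, 0.7, 0.1]
width: 0.0855
```

```bash
python3 w.py w2 pepper_mill steel_shaker squeeze_bottle dip_dish
```

```text
3.5667 [0.483  0.0927 0.2437] jaw ang -0.0546 toolz [ 0.0139  0.     -0.9999] 0.08552468094792204 [-0.5  0.7  0.1]
cam [0.486 0.169 0.375] [-0.   -0.3  -0.95]
pepper_mill 0.69 [306. 205.] [307. 222.] [array([0.4772, 0.0901]), np.float64(0.9632)]
steel_shaker 0.69 [312. 299.] [310. 323.] [array([0.4768, 0.0124]), np.float64(0.9019)]
squeeze_bottle 0.82 [318. 382.] [319. 417.] [array([ 0.4785, -0.0697]), np.float64(0.6992)]
dip_dish 0.64 [303. 118.] [304. 113.] [array([0.4819, 0.1603]), np.float64(0.9313)]
```

View pics/w2.png

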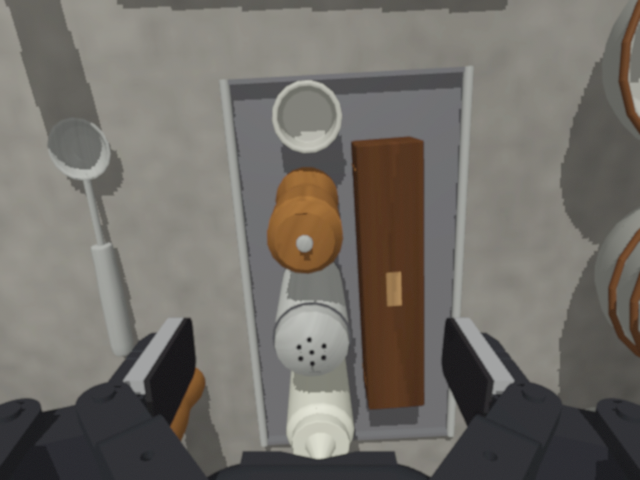

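The wrist view shows the mill at (305,222), shaker at (310,330), bottle at (320,425), dish at (307,116) and box at (390,275). It agrees with the top fit to about 5 mm. Descending.

{"api": "play_rows", "payload": {"series": [{"fingers":-1,"dx":-3,"dy":0,"dz":-20,"turn":0.03},{"fingers":-1,"dx":-3,"dy":0,"dz":-20,"turn":0.025},{"fingers":-1,"dx":0,"dy":0,"dz":-15,"turn":0},{"fingers":-1,"dx":0,"dy":0,"dz":0,"turn":0},{"fingers":-1,"dx":0,"dy":0,"dz":0,"turn":0}]}}

```text
clock: 4.23
position: [0.4735, 0.1024, 0.189]
ee_rot: [-0.001, 1.0, 0.011, 0.009]
contact_force: [1.2, -0.4, 0.6]
width: 0.0855
```

```bash
python3 w.py w3 pepper_mill steel_shaker dip_dish
```

```text
4.2333 [0.4735 0.1024 0.189 ] jaw ang 0.0221 toolz [ 0.0179  0.003  -0.9998] 0.08554956010825322 [ 1.2 -0.4  0.6]
cam [0.47  0.178 0.32 ] [ 0.02 -0.3  -0.95]
pepper_mill 0.62 [319. 237.] [321. 266.] [array([0.4775, 0.0906]), np.float64(0.9602)]
steel_shaker 0.81 [316. 344.] [314. 388.] [array([0.477 , 0.0118]), np.float64(0.8016)]
```

{"api": "play_rows", "payload": {"series": [{"fingers":-1,"dx":0,"dy":0,"dz":0,"turn":0},{"fingers":-1,"dx":0,"dy":0,"dz":0,"turn":0},{"fingers":-1,"dx":0,"dy":0,"dz":0,"turn":0}]}}

```text
clock: 4.68
position: [0.4763, 0.1019, 0.1921]
ee_rot: [-0.001, 1.0, 0.01, 0.013]
contact_force: [0.2, 0.3, 0.2]
width: 0.0855
```

```bash
cat > s.py <<'E'
from h import *
from scipy.spatial.transform import Rotation as Ro
st=get_state(); w,x,y,z=st["ee_rot"]; m=Ro.from_quat([x,y,z,w]).as_matrix()
print(st["clock"],np.round(st["position"],4),"jaw",np.arctan2(m[1,0],m[0,0]).round(4),"tz",m[:,2].round(4),"w",round(st["width"],4),"F",np.round(st["contact_force"],1),"q",np.round(st["qpos"],2),"tips",tips_ahead() if callable(tips_ahead) else tips_ahead)
E
python3 s.py
```

```text
4.6833 [0.4763 0.1019 0.1921] jaw 0.0209 tz [ 0.0251  0.0031 -0.9997] w 0.0855 F [0.2 0.3 0.2] q [0.07 0.17 1.78 0.   1.17 0.05] tips 0.011
```

{"api": "play_rows", "payload": {"series": [{"fingers":-1,"dx":0,"dy":0,"dz":0,"turn":0},{"fingers":-1,"dx":0,"dy":0,"dz":0,"turn":0},{"fingers":-1,"dx":0,"dy":0,"dz":0,"turn":0},{"fingers":-1,"dx":0,"dy":0,"dz":0,"turn":0}]}}

```text
clock: 5.02
position: [0.477, 0.1016, 0.193]
ee_rot: [-0.001, 1.0, 0.01, 0.013]
contact_force: [-0.6, -0.3, -0.9]
width: 0.0852
```

```bash
python3 s.py
```

```text
5.0167 [0.477  0.1016 0.193 ] jaw 0.0202 tz [ 0.0269  0.0032 -0.9996] w 0.0852 F [-0.6 -0.3 -0.9] q [0.07 0.17 1.78 0.   1.17 0.05] tips 0.011
```

{"api": "play_rows", "payload": {"series": [{"fingers":-1,"dx":0,"dy":-3,"dz":-18,"turn":-0.01},{"fingers":-1,"dx":0,"dy":-3,"dz":-25,"turn":-0.01},{"fingers":-1,"dx":0,"dy":-2,"dz":-25,"turn":0},{"fingers":-1,"dx":0,"dy":0,"dz":-20,"turn":0},{"fingers":-1,"dx":0,"dy":0,"dz":-10,"turn":0},{"fingers":-1,"dx":0,"dy":0,"dz":-4,"turn":0},{"fingers":-1,"dx":0,"dy":0,"dz":0,"turn":0}]}}

```text
clock: 5.6
position: [0.4787, 0.093, 0.0889]
ee_rot: [-0.002, 1.0, -0.001, 0.017]
contact_force: [-0.4, -0.8, 0.2]
width: 0.0852
```

```bash
python3 s.py
```

```text
5.6 [0.4787 0.093  0.0889] jaw -0.0014 tz [ 0.0332  0.003  -0.9994] w 0.0852 F [-0.4 -0.8  0.2] q [0.05 0.27 1.94 0.   0.89 0.05] tips 0.011
```

{"api": "play_rows", "payload": {"series": [{"fingers":1,"dx":0,"dy":0,"dz":0,"turn":0},{"fingers":1,"dx":0,"dy":0,"dz":0,"turn":0},{"fingers":1,"dx":0,"dy":0,"dz":0,"turn":0},{"fingers":1,"dx":0,"dy":0,"dz":0,"turn":0},{"fingers":1,"dx":0,"dy":0,"dz":0,"turn":0},{"fingers":1,"dx":0,"dy":0,"dz":0,"turn":0}]}}

```text
clock: 6.1
position: [0.4799, 0.0932, 0.0914]
ee_rot: [-0.002, 1.0, -0.001, 0.018]
contact_force: [-0.1, 1.5, -3.7]
width: 0.0477
```

```bash
python3 s.py
```

```text
6.1 [0.4799 0.0932 0.0914] jaw -0.0012 tz [ 0.0365  0.0033 -0.9993] w 0.0477 F [-0.1  1.5 -3.7] q [0.05 0.27 1.94 0.   0.9  0.05] tips 0.011
```

{"api": "play_rows", "payload": {"series": [{"fingers":1,"dx":0,"dy":0,"dz":10,"turn":0},{"fingers":1,"dx":0,"dy":0,"dz":20,"turn":0},{"fingers":1,"dx":0,"dy":0,"dz":25,"turn":0},{"fingers":1,"dx":-3,"dy":8,"dz":15,"turn":0},{"fingers":1,"dx":-8,"dy":20,"dz":5,"turn":0},{"fingers":1,"dx":-11,"dy":28,"dz":0,"turn":0},{"fingers":1,"dx":-11,"dy":32,"dz":0,"turn":0},{"fingers":1,"dx":-11,"dy":32,"dz":0,"turn":0},{"fingers":1,"dx":-11,"dy":32,"dz":0,"turn":0},{"fingers":1,"dx":-11,"dy":32,"dz":0,"turn":0},{"fingers":1,"dx":-11,"dy":25,"dz":0,"turn":0},{"fingers":1,"dx":-8,"dy":20,"dz":0,"turn":0},{"fingers":1,"dx":-5,"dy":14,"dz":0,"turn":0},{"fingers":1,"dx":-3,"dy":8,"dz":0,"turn":0},{"fingers":1,"dx":0,"dy":3,"dz":0,"turn":0},{"fingers":1,"dx":0,"dy":0,"dz":0,"turn":0}]}}

```text
clock: 7.43
position: [0.3807, 0.3574, 0.1694]
ee_rot: [-0.002, 1.0, -0.002, 0.02]
contact_force: [0.0, 0.2, -3.0]
width: 0.0476
```

```bash
python3 s.py
```

```text
7.4333 [0.3807 0.3574 0.1694] jaw -0.0047 tz [ 0.0396  0.0044 -0.9992] w 0.0476 F [ 0.   0.2 -3. ] q [ 0.63  0.23  1.76 -0.02  1.12  0.65] tips 0.011
```

{"api": "play_rows", "payload": {"series": [{"fingers":1,"dx":2,"dy":-3,"dz":-10,"turn":0},{"fingers":1,"dx":2,"dy":-3,"dz":-20,"turn":0},{"fingers":1,"dx":1,"dy":-1,"dz":-18,"turn":0},{"fingers":1,"dx":0,"dy":0,"dz":-12,"turn":0},{"fingers":1,"dx":0,"dy":0,"dz":-7,"turn":0},{"fingers":1,"dx":0,"dy":0,"dz":-4,"turn":0},{"fingers":1,"dx":0,"dy":0,"dz":-2,"turn":0},{"fingers":1,"dx":0,"dy":0,"dz":-1,"turn":0},{"fingers":1,"dx":0,"dy":0,"dz":0,"turn":0}]}}

```text
clock: 8.18
position: [0.3902, 0.3416, 0.0908]
ee_rot: [-0.0, 1.0, -0.006, 0.021]
contact_force: [-0.0, -0.2, -2.2]
width: 0.0478
```

```bash
python3 s.py
```

```text
8.1833 [0.3902 0.3416 0.0908] jaw -0.0124 tz [ 4.210e-02  2.000e-04 -9.991e-01] w 0.0478 F [-0.  -0.2 -2.2] q [ 0.6   0.31  1.87 -0.03  0.92  0.63] tips 0.011
```

{"api": "play_rows", "payload": {"series": [{"fingers":-1,"dx":0,"dy":0,"dz":0,"turn":0},{"fingers":-1,"dx":0,"dy":0,"dz":0,"turn":0},{"fingers":-1,"dx":0,"dy":0,"dz":0,"turn":0},{"fingers":-1,"dx":0,"dy":0,"dz":0,"turn":0},{"fingers":-1,"dx":0,"dy":0,"dz":12,"turn":0},{"fingers":-1,"dx":0,"dy":0,"dz":25,"turn":0},{"fingers":-1,"dx":0,"dy":0,"dz":30,"turn":0},{"fingers":-1,"dx":0,"dy":-4,"dz":20,"turn":0}]}}

```text
clock: 8.85
position: [0.3905, 0.3384, 0.1807]
ee_rot: [-0.0, 1.0, -0.005, 0.021]
contact_force: [0.2, 0.6, -0.3]
width: 0.0857
```

{"api": "play_rows", "payload": {"series": [{"fingers":-1,"dx":3,"dy":-15,"dz":5,"turn":0},{"fingers":-1,"dx":8,"dy":-30,"dz":0,"turn":0},{"fingers":-1,"dx":10,"dy":-36,"dz":0,"turn":0.004},{"fingers":-1,"dx":10,"dy":-38,"dz":0,"turn":0.004},{"fingers":-1,"dx":10,"dy":-38,"dz":0,"turn":0.004},{"fingers":-1,"dx":10,"dy":-38,"dz":0,"turn":0},{"fingers":-1,"dx":10,"dy":-36,"dz":0,"turn":0},{"fingers":-1,"dx":10,"dy":-30,"dz":0,"turn":0},{"fingers":-1,"dx":8,"dy":-24,"dz":0,"turn":0},{"fingers":-1,"dx":4,"dy":-18,"dz":0,"turn":0},{"fingers":-1,"dx":2,"dy":-12,"dz":0,"turn":0},{"fingers":-1,"dx":0,"dy":-5,"dz":0,"turn":0},{"fingers":-1,"dx":0,"dy":0,"dz":0,"turn":0},{"fingers":-1,"dx":0,"dy":0,"dz":0,"turn":0}]}}

```text
clock: 10.02
position: [0.485, 0.008, 0.2013]
ee_rot: [-0.005, 0.999, 0.005, 0.039]
contact_force: [-0.3, -0.2, -0.0]
width: 0.0854
```

```bash
python3 s.py; python3 w.py w4 steel_shaker squeeze_bottle
```

```text
10.0167 [0.485  0.008  0.2013] jaw 0.0088 tz [ 0.0774  0.0113 -0.9969] w 0.0854 F [-0.3 -0.2 -0. ] q [-0.14  0.13  1.81  0.02  1.13 -0.16] tips 0.011
10.0167 [0.485  0.008  0.2013] jaw ang 0.0088 toolz [ 0.0774  0.0113 -0.9969] 0.08538694354328256 [-0.3 -0.2 -0. ]
cam [0.475 0.083 0.333] [ 0.08 -0.29 -0.95]
steel_shaker 0.71 [289. 214.] [287. 232.] [array([0.4769, 0.0145]), np.float64(0.982)]
squeeze_bottle 0.78 [290. 323.] [288. 354.] [array([ 0.4785, -0.0716]), np.float64(0.9128)]
```

{"api": "play_rows", "payload": {"series": [{"fingers":-1,"dx":0,"dy":0,"dz":0,"turn":0},{"fingers":-1,"dx":0,"dy":0,"dz":0,"turn":0},{"fingers":-1,"dx":0,"dy":0,"dz":0,"turn":0},{"fingers":-1,"dx":0,"dy":0,"dz":0,"turn":0}]}}

```text
clock: 10.5
position: [0.4841, 0.0117, 0.2011]
ee_rot: [-0.006, 0.999, 0.008, 0.038]
contact_force: [-0.6, -0.5, 0.4]
width: 0.0855
```

```bash
python3 s.py
```

```text
10.5 [0.4841 0.0117 0.2011] jaw 0.0149 tz [ 0.0765  0.0126 -0.997 ] w 0.0855 F [-0.6 -0.5  0.4] q [-0.14  0.13  1.81  0.03  1.13 -0.16] tips 0.011
```

{"api": "play_rows", "payload": {"series": [{"fingers":-1,"dx":0,"dy":30,"dz":0,"turn":0},{"fingers":-1,"dx":0,"dy":38,"dz":0,"turn":0},{"fingers":-1,"dx":0,"dy":38,"dz":0,"turn":0},{"fingers":-1,"dx":0,"dy":0,"dz":0,"turn":0},{"fingers":-1,"dx":0,"dy":0,"dz":0,"turn":0},{"fingers":-1,"dx":0,"dy":0,"dz":0,"turn":0}]}}

```text
clock: 11.0
position: [0.4845, 0.1223, 0.2013]
ee_rot: [-0.006, 0.999, 0.008, 0.039]
contact_force: [0.5, 0.5, -0.2]
width: 0.0853
```

```bash
python3 s.py
```

```text
11.0 [0.4845 0.1223 0.2013] jaw 0.0148 tz [ 0.0783  0.0123 -0.9969] w 0.0853 F [ 0.5  0.5 -0.2] q [0.11 0.15 1.78 0.   1.13 0.09] tips 0.011
```

{"api": "play_rows", "payload": {"series": [{"fingers":-1,"dx":-30,"dy":0,"dz":0,"turn":0},{"fingers":-1,"dx":-30,"dy":0,"dz":0,"turn":0},{"fingers":-1,"dx":0,"dy":0,"dz":0,"turn":0},{"fingers":-1,"dx":0,"dy":0,"dz":0,"turn":0},{"fingers":-1,"dx":0,"dy":0,"dz":0,"turn":0}]}}

```text
clock: 11.42
position: [0.4236, 0.1182, 0.2008]
ee_rot: [-0.005, 0.999, 0.005, 0.039]
contact_force: [0.6, -0.0, 0.7]
width: 0.0854
```

```bash
python3 s.py
```

```text
11.4167 [0.4236 0.1182 0.2008] jaw 0.01 tz [ 0.0786  0.01   -0.9969] w 0.0854 F [ 0.6 -0.   0.7] q [0.11 0.06 1.89 0.   1.11 0.1 ] tips 0.011
```

{"api": "play_rows", "payload": {"series": [{"fingers":-1,"dx":0,"dy":0,"dz":30,"turn":0},{"fingers":-1,"dx":0,"dy":0,"dz":30,"turn":0},{"fingers":-1,"dx":0,"dy":0,"dz":0,"turn":0},{"fingers":-1,"dx":0,"dy":0,"dz":0,"turn":0},{"fingers":-1,"dx":0,"dy":0,"dz":0,"turn":0}]}}

```text
clock: 11.83
position: [0.4274, 0.115, 0.2627]
ee_rot: [-0.004, 0.999, 0.002, 0.04]
contact_force: [-0.7, 0.1, 0.2]
width: 0.0851
```

```bash
python3 s.py
```

```text
11.8333 [0.4274 0.115  0.2627] jaw 0.004 tz [ 0.0796  0.0086 -0.9968] w 0.0851 F [-0.7  0.1  0.2] q [0.11 0.02 1.77 0.   1.27 0.1 ] tips 0.011
```

{"api": "play_rows", "payload": {"series": [{"fingers":-1,"dx":0,"dy":-20,"dz":0,"turn":0.12},{"fingers":-1,"dx":0,"dy":-20,"dz":0,"turn":0.12},{"fingers":-1,"dx":0,"dy":-20,"dz":0,"turn":0.12},{"fingers":-1,"dx":0,"dy":0,"dz":0,"turn":0},{"fingers":-1,"dx":0,"dy":0,"dz":0,"turn":0},{"fingers":-1,"dx":0,"dy":0,"dz":0,"turn":0}]}}

```text
clock: 12.33
position: [0.4276, 0.0528, 0.2573]
ee_rot: [-0.013, 0.982, 0.184, 0.035]
contact_force: [-0.1, -0.2, 0.2]
width: 0.0853
```

```bash
python3 s.py
```

```text
12.3333 [0.4276 0.0528 0.2573] jaw 0.3706 tz [ 0.0633  0.0377 -0.9973] w 0.0853 F [-0.1 -0.2  0.2] q [-0.07  0.01  1.8   0.04  1.28 -0.46] tips 0.011
```

{"api": "play_rows", "payload": {"series": [{"fingers":-1,"dx":0,"dy":0,"dz":-30,"turn":0},{"fingers":-1,"dx":0,"dy":0,"dz":-30,"turn":0},{"fingers":-1,"dx":0,"dy":0,"dz":0,"turn":0},{"fingers":-1,"dx":0,"dy":0,"dz":0,"turn":0},{"fingers":-1,"dx":0,"dy":0,"dz":0,"turn":0}]}}

```text
clock: 12.75
position: [0.4284, 0.0561, 0.1962]
ee_rot: [-0.014, 0.982, 0.183, 0.035]
contact_force: [-0.1, -0.0, 0.4]
width: 0.0852
```

```bash
python3 s.py
```

```text
12.75 [0.4284 0.0561 0.1962] jaw 0.3669 tz [ 0.0646  0.0396 -0.9971] w 0.0852 F [-0.1 -0.   0.4] q [-0.07  0.06  1.91  0.05  1.12 -0.45] tips 0.011
```

{"api": "play_rows", "payload": {"series": [{"fingers":-1,"dx":0,"dy":20,"dz":0,"turn":0},{"fingers":-1,"dx":0,"dy":38,"dz":0,"turn":0},{"fingers":-1,"dx":0,"dy":38,"dz":0,"turn":0},{"fingers":-1,"dx":0,"dy":38,"dz":0,"turn":0},{"fingers":-1,"dx":0,"dy":38,"dz":0,"turn":0},{"fingers":-1,"dx":0,"dy":38,"dz":0,"turn":0},{"fingers":-1,"dx":0,"dy":38,"dz":0,"turn":0},{"fingers":-1,"dx":0,"dy":30,"dz":0,"turn":0},{"fingers":-1,"dx":0,"dy":15,"dz":0,"turn":0},{"fingers":-1,"dx":0,"dy":0,"dz":0,"turn":0},{"fingers":-1,"dx":0,"dy":0,"dz":0,"turn":0}]}}

```text
clock: 13.67
position: [0.4359, 0.3721, 0.2164]
ee_rot: [-0.018, 0.982, 0.18, 0.052]
contact_force: [-0.2, -0.7, 0.7]
width: 0.0855
```

```bash
python3 s.py
```

```text
13.6667 [0.4359 0.3721 0.2164] jaw 0.3626 tz [ 0.0966  0.0534 -0.9939] w 0.0855 F [-0.2 -0.7  0.7] q [ 0.59  0.23  1.64 -0.01  1.16  0.23] tips 0.011
```

{"api": "play_rows", "payload": {"series": [{"fingers":-1,"dx":5,"dy":-20,"dz":0,"turn":0},{"fingers":-1,"dx":5,"dy":-20,"dz":0,"turn":0},{"fingers":-1,"dx":5,"dy":-20,"dz":0,"turn":0},{"fingers":-1,"dx":5,"dy":-20,"dz":0,"turn":0},{"fingers":-1,"dx":5,"dy":-20,"dz":0,"turn":0},{"fingers":-1,"dx":5,"dy":-20,"dz":0,"turn":0},{"fingers":-1,"dx":0,"dy":0,"dz":0,"turn":0},{"fingers":-1,"dx":0,"dy":0,"dz":0,"turn":0}]}}

```text
clock: 14.33
position: [0.4672, 0.2419, 0.2241]
ee_rot: [-0.017, 0.982, 0.178, 0.057]
contact_force: [-0.3, -0.5, -0.3]
width: 0.0853
```

```bash
python3 s.py
```

```text
14.3333 [0.4672 0.2419 0.2241] jaw 0.3581 tz [ 0.1058  0.0539 -0.9929] w 0.0853 F [-0.3 -0.5 -0.3] q [ 0.33  0.15  1.72  0.02  1.15 -0.03] tips 0.011
```

{"api": "play_rows", "payload": {"series": [{"fingers":-1,"dx":0,"dy":0,"dz":0,"turn":-0.12},{"fingers":-1,"dx":0,"dy":0,"dz":0,"turn":-0.124},{"fingers":-1,"dx":0,"dy":0,"dz":0,"turn":-0.124},{"fingers":-1,"dx":0,"dy":0,"dz":0,"turn":-0.124},{"fingers":-1,"dx":0,"dy":0,"dz":0,"turn":-0.124},{"fingers":-1,"dx":0,"dy":0,"dz":0,"turn":-0.124},{"fingers":-1,"dx":0,"dy":0,"dz":0,"turn":-0.124},{"fingers":-1,"dx":0,"dy":0,"dz":0,"turn":-0.124},{"fingers":-1,"dx":0,"dy":0,"dz":0,"turn":-0.124},{"fingers":-1,"dx":0,"dy":0,"dz":0,"turn":-0.124},{"fingers":-1,"dx":0,"dy":0,"dz":0,"turn":-0.124},{"fingers":-1,"dx":0,"dy":0,"dz":0,"turn":-0.124},{"fingers":-1,"dx":0,"dy":0,"dz":0,"turn":-0.124},{"fingers":-1,"dx":0,"dy":0,"dz":0,"turn":-0.124},{"fingers":-1,"dx":0,"dy":0,"dz":0,"turn":-0.124},{"fingers":-1,"dx":0,"dy":0,"dz":0,"turn":-0.124},{"fingers":-1,"dx":0,"dy":0,"dz":0,"turn":-0.124},{"fingers":-1,"dx":0,"dy":0,"dz":0,"turn":-0.1},{"fingers":-1,"dx":0,"dy":0,"dz":0,"turn":0}]}}

```text
clock: 15.92
position: [0.4623, 0.2486, 0.2338]
ee_rot: [-0.04, -0.591, 0.805, -0.044]
contact_force: [0.3, -0.5, 0.9]
width: 0.0854
```

```bash
python3 s.py
```

```text
15.9167 [0.4623 0.2486 0.2338] jaw -1.8768 tz [-0.0121 -0.119  -0.9928] w 0.0854 F [ 0.3 -0.5  0.9] q [ 0.43  0.24  1.58 -0.11  1.38  2.33] tips 0.011
```

{"api": "play_rows", "payload": {"series": [{"fingers":-1,"dx":0,"dy":0,"dz":0,"turn":-0.1},{"fingers":-1,"dx":0,"dy":0,"dz":0,"turn":-0.1},{"fingers":-1,"dx":-20,"dy":25,"dz":0,"turn":0.04},{"fingers":-1,"dx":-24,"dy":30,"dz":0,"turn":0.07},{"fingers":-1,"dx":-24,"dy":30,"dz":0,"turn":0.07},{"fingers":-1,"dx":-26,"dy":29,"dz":0,"turn":0.07},{"fingers":-1,"dx":-26,"dy":28,"dz":0,"turn":0.07},{"fingers":-1,"dx":-27,"dy":27,"dz":0,"turn":0.07},{"fingers":-1,"dx":-28,"dy":25,"dz":0,"turn":0.07},{"fingers":-1,"dx":-28,"dy":25,"dz":0,"turn":0.07},{"fingers":-1,"dx":0,"dy":0,"dz":0,"turn":0},{"fingers":-1,"dx":0,"dy":0,"dz":0,"turn":0}]}}

```text
clock: 16.92
position: [0.2477, 0.4785, 0.2374]
ee_rot: [0.026, 0.73, -0.681, 0.048]
contact_force: [0.5, -0.4, 0.1]
width: 0.0856
```

```bash
python3 s.py
```

```text
16.9167 [0.2477 0.4785 0.2374] jaw -1.5021 tz [ 0.0357 -0.1038 -0.994 ] w 0.0856 F [ 0.5 -0.4  0.1] q [ 1.02  0.27  1.54 -0.09  1.41  2.54] tips 0.011
```

{"api": "play_rows", "payload": {"series": [{"fingers":-1,"dx":15,"dy":-22,"dz":0,"turn":0},{"fingers":-1,"dx":20,"dy":-34,"dz":0,"turn":0},{"fingers":-1,"dx":20,"dy":-34,"dz":0,"turn":0},{"fingers":-1,"dx":20,"dy":-34,"dz":0,"turn":0},{"fingers":-1,"dx":20,"dy":-34,"dz":0,"turn":0},{"fingers":-1,"dx":20,"dy":-34,"dz":0,"turn":0},{"fingers":-1,"dx":20,"dy":-34,"dz":0,"turn":0},{"fingers":-1,"dx":0,"dy":0,"dz":0,"turn":0},{"fingers":-1,"dx":0,"dy":0,"dz":0,"turn":0},{"fingers":-1,"dx":0,"dy":0,"dz":0,"turn":0}]}}

```text
clock: 17.75
position: [0.3883, 0.2378, 0.2392]
ee_rot: [0.023, 0.733, -0.678, 0.05]
contact_force: [0.1, 2.0, 0.7]
width: 0.0855
```

```bash
python3 s.py
```

```text
17.75 [0.3883 0.2378 0.2392] jaw -1.4959 tz [ 0.0416 -0.1022 -0.9939] w 0.0855 F [0.1 2.  0.7] q [ 0.48  0.11  1.74 -0.11  1.31  2.01] tips 0.011
```

{"api": "play_rows", "payload": {"series": [{"fingers":-1,"dx":0,"dy":30,"dz":0,"turn":0},{"fingers":-1,"dx":0,"dy":38,"dz":0,"turn":0},{"fingers":-1,"dx":0,"dy":38,"dz":0,"turn":0},{"fingers":-1,"dx":0,"dy":38,"dz":0,"turn":0},{"fingers":-1,"dx":0,"dy":38,"dz":0,"turn":0},{"fingers":-1,"dx":0,"dy":38,"dz":0,"turn":0},{"fingers":-1,"dx":0,"dy":0,"dz":0,"turn":0},{"fingers":-1,"dx":0,"dy":0,"dz":0,"turn":0}]}}

```text
clock: 18.42
position: [0.3801, 0.4735, 0.2387]
ee_rot: [0.023, 0.736, -0.675, 0.049]
contact_force: [0.0, -1.1, 0.1]
width: 0.0854
```

```bash
python3 s.py
```

```text
18.4167 [0.3801 0.4735 0.2387] jaw -1.4862 tz [ 0.042  -0.1003 -0.9941] w 0.0854 F [ 0.  -1.1  0.1] q [ 0.84  0.36  1.4  -0.1   1.43  2.34] tips 0.011
```

{"api": "play_rows", "payload": {"series": [{"fingers":-1,"dx":-15,"dy":-18,"dz":0,"turn":0},{"fingers":-1,"dx":-25,"dy":-30,"dz":0,"turn":0},{"fingers":-1,"dx":-25,"dy":-30,"dz":0,"turn":0},{"fingers":-1,"dx":-25,"dy":-30,"dz":0,"turn":0},{"fingers":-1,"dx":-25,"dy":-30,"dz":0,"turn":0},{"fingers":-1,"dx":-25,"dy":-30,"dz":0,"turn":0},{"fingers":-1,"dx":-25,"dy":-30,"dz":0,"turn":0},{"fingers":-1,"dx":-5,"dy":-10,"dz":0,"turn":0},{"fingers":-1,"dx":0,"dy":0,"dz":0,"turn":0}]}}

```text
clock: 19.17
position: [0.1953, 0.2553, 0.2327]
ee_rot: [0.026, 0.74, -0.67, 0.049]
contact_force: [0.6, 0.3, -0.5]
width: 0.0855
```

```bash
python3 s.py
```

```text
19.1667 [0.1953 0.2553 0.2327] jaw -1.4735 tz [ 0.0385 -0.1044 -0.9938] w 0.0855 F [ 0.6  0.3 -0.5] q [ 0.81 -0.08  1.94 -0.1   1.33  2.31] tips 0.011
```

{"api": "play_rows", "payload": {"series": [{"fingers":-1,"dx":30,"dy":-26,"dz":0,"turn":-0.12},{"fingers":-1,"dx":26,"dy":-30,"dz":0,"turn":-0.12},{"fingers":-1,"dx":22,"dy":-33,"dz":0,"turn":-0.12},{"fingers":-1,"dx":18,"dy":-35,"dz":0,"turn":-0.12},{"fingers":-1,"dx":14,"dy":-37,"dz":0,"turn":-0.12},{"fingers":-1,"dx":9,"dy":-38,"dz":0,"turn":-0.12},{"fingers":-1,"dx":5,"dy":-39,"dz":0,"turn":-0.12},{"fingers":-1,"dx":0,"dy":-40,"dz":0,"turn":-0.12},{"fingers":-1,"dx":-5,"dy":-39,"dz":0,"turn":-0.12},{"fingers":-1,"dx":-9,"dy":-38,"dz":0,"turn":-0.12},{"fingers":-1,"dx":0,"dy":0,"dz":0,"turn":0},{"fingers":-1,"dx":0,"dy":0,"dz":0,"turn":0}]}}

```text
clock: 20.17
position: [0.3203, -0.1166, 0.2384]
ee_rot: [-0.034, -0.212, 0.976, -0.034]
contact_force: [0.3, -0.6, -0.7]
width: 0.0855
```

```bash
python3 s.py
```

```text
20.1667 [ 0.3203 -0.1166  0.2384] jaw -2.7168 tz [-0.0517 -0.0816 -0.9953] w 0.0855 F [ 0.3 -0.6 -0.7] q [-0.45 -0.07  1.92 -0.1   1.3   2.29] tips 0.011
```

{"api": "play_rows", "payload": {"series": [{"fingers":-1,"dx":0,"dy":0,"dz":0,"turn":0.124},{"fingers":-1,"dx":0,"dy":0,"dz":0,"turn":0.124},{"fingers":-1,"dx":0,"dy":0,"dz":0,"turn":0.124},{"fingers":-1,"dx":0,"dy":0,"dz":0,"turn":0.124},{"fingers":-1,"dx":0,"dy":0,"dz":0,"turn":0.124},{"fingers":-1,"dx":0,"dy":0,"dz":0,"turn":0.124},{"fingers":-1,"dx":0,"dy":0,"dz":0,"turn":0.124},{"fingers":-1,"dx":0,"dy":0,"dz":0,"turn":0.124},{"fingers":-1,"dx":0,"dy":0,"dz":0,"turn":0.124},{"fingers":-1,"dx":0,"dy":0,"dz":0,"turn":0.124},{"fingers":-1,"dx":0,"dy":0,"dz":0,"turn":0.124},{"fingers":-1,"dx":0,"dy":0,"dz":0,"turn":0.124},{"fingers":-1,"dx":0,"dy":0,"dz":0,"turn":0.124},{"fingers":-1,"dx":0,"dy":0,"dz":0,"turn":0.124},{"fingers":-1,"dx":0,"dy":0,"dz":0,"turn":0.124},{"fingers":-1,"dx":0,"dy":0,"dz":0,"turn":0.124},{"fingers":-1,"dx":0,"dy":0,"dz":0,"turn":0.124},{"fingers":-1,"dx":0,"dy":0,"dz":0,"turn":0.124},{"fingers":-1,"dx":0,"dy":0,"dz":0,"turn":0.124}]}}

```text
clock: 21.75
position: [0.3391, -0.0945, 0.2397]
ee_rot: [-0.023, 0.985, -0.165, 0.045]
contact_force: [-0.9, -0.2, -0.1]
width: 0.0851
```

{"api": "play_rows", "payload": {"series": [{"fingers":-1,"dx":0,"dy":0,"dz":0,"turn":0.124},{"fingers":-1,"dx":0,"dy":0,"dz":0,"turn":0.124},{"fingers":-1,"dx":0,"dy":0,"dz":0,"turn":0.124},{"fingers":-1,"dx":0,"dy":0,"dz":0,"turn":0.124},{"fingers":-1,"dx":0,"dy":0,"dz":0,"turn":0.124},{"fingers":-1,"dx":0,"dy":0,"dz":0,"turn":0.124},{"fingers":-1,"dx":0,"dy":0,"dz":0,"turn":0.124},{"fingers":-1,"dx":0,"dy":0,"dz":0,"turn":0.124},{"fingers":-1,"dx":0,"dy":0,"dz":0,"turn":0.124},{"fingers":-1,"dx":0,"dy":0,"dz":0,"turn":0.124},{"fingers":-1,"dx":0,"dy":0,"dz":0,"turn":0.124},{"fingers":-1,"dx":0,"dy":0,"dz":0,"turn":0.124},{"fingers":-1,"dx":0,"dy":0,"dz":0,"turn":0.124},{"fingers":-1,"dx":0,"dy":0,"dz":0,"turn":0.124},{"fingers":-1,"dx":0,"dy":0,"dz":0,"turn":0.124},{"fingers":-1,"dx":0,"dy":0,"dz":0,"turn":0.1},{"fingers":-1,"dx":0,"dy":0,"dz":0,"turn":0}]}}

```text
clock: 23.17
position: [0.3553, -0.071, 0.2405]
ee_rot: [-0.052, 0.674, 0.737, 0.009]
contact_force: [0.1, 0.3, -0.1]
width: 0.085
```

```bash
cat >> s.py <<'E'
th=np.arctan2(st["position"][1],st["position"][0]); r=np.array([np.cos(th),np.sin(th)]);p=np.array([-r[1],r[0]])
j=m[:2,0];print("rad",(m[:2,2]@r).round(4),"tang",(m[:2,2]@p).round(4),"jawcomp",(m[:2,2]@j).round(4),"perp",(m[:2,2]@m[:2,1]).round(4),"theta",th.round(2))
E
python3 s.py
```

```text
23.1667 [ 0.3553 -0.071   0.2405] jaw 1.6581 tz [-0.0644  0.0829 -0.9945] w 0.085 F [ 0.1  0.3 -0.1] q [-0.44 -0.    1.86  0.05  1.38 -2.11] tips 0.011
rad -0.0794 tang 0.0686 jawcomp 0.0878 perp -0.0564 theta -0.2
```

{"api": "play_rows", "payload": {"series": [{"fingers":-1,"dx":6,"dy":39,"dz":0,"turn":0.11},{"fingers":-1,"dx":2,"dy":40,"dz":0,"turn":0.11},{"fingers":-1,"dx":-3,"dy":40,"dz":0,"turn":0.11},{"fingers":-1,"dx":-7,"dy":39,"dz":0,"turn":0.11},{"fingers":-1,"dx":-12,"dy":38,"dz":0,"turn":0.11},{"fingers":-1,"dx":-15,"dy":36,"dz":0,"turn":0.11},{"fingers":-1,"dx":-20,"dy":35,"dz":0,"turn":0.11},{"fingers":-1,"dx":-23,"dy":32,"dz":0,"turn":0.11},{"fingers":-1,"dx":-27,"dy":29,"dz":0,"turn":0.11},{"fingers":-1,"dx":0,"dy":0,"dz":0,"turn":0},{"fingers":-1,"dx":27,"dy":-29,"dz":0,"turn":-0.11},{"fingers":-1,"dx":23,"dy":-32,"dz":0,"turn":-0.11},{"fingers":-1,"dx":20,"dy":-35,"dz":0,"turn":-0.11},{"fingers":-1,"dx":15,"dy":-36,"dz":0,"turn":-0.11},{"fingers":-1,"dx":12,"dy":-38,"dz":0,"turn":-0.11},{"fingers":-1,"dx":7,"dy":-39,"dz":0,"turn":-0.11},{"fingers":-1,"dx":3,"dy":-40,"dz":0,"turn":-0.11},{"fingers":-1,"dx":-2,"dy":-40,"dz":0,"turn":-0.11},{"fingers":-1,"dx":0,"dy":0,"dz":0,"turn":0},{"fingers":-1,"dx":0,"dy":0,"dz":0,"turn":0}]}}

```text
clock: 24.83
position: [0.3617, -0.0154, 0.243]
ee_rot: [-0.039, 0.629, 0.776, 0.014]
contact_force: [-0.5, 0.4, 0.0]
width: 0.0852
```

```bash
python3 s.py
```

```text
24.8333 [ 0.3617 -0.0154  0.243 ] jaw 1.7778 tz [-0.0431  0.0705 -0.9966] w 0.0852 F [-0.5  0.4  0. ] q [-0.29 -0.03  1.87  0.06  1.36 -2.08] tips 0.011
rad -0.0461 tang 0.0686 jawcomp 0.0776 perp -0.0275 theta -0.04
```

{"api": "play_rows", "payload": {"series": [{"fingers":-1,"dx":-10,"dy":0,"dz":0,"turn":0.124},{"fingers":-1,"dx":-10,"dy":0,"dz":0,"turn":0.124},{"fingers":-1,"dx":-10,"dy":0,"dz":0,"turn":0.124},{"fingers":-1,"dx":0,"dy":0,"dz":0,"turn":0.124},{"fingers":-1,"dx":-1,"dy":41,"dz":0,"turn":0.124},{"fingers":-1,"dx":-6,"dy":41,"dz":0,"turn":0.124},{"fingers":-1,"dx":-11,"dy":40,"dz":0,"turn":0.124},{"fingers":-1,"dx":-16,"dy":38,"dz":0,"turn":0.124},{"fingers":-1,"dx":-20,"dy":36,"dz":0,"turn":0.124},{"fingers":-1,"dx":-25,"dy":33,"dz":0,"turn":0.124},{"fingers":-1,"dx":-28,"dy":30,"dz":0,"turn":0.124},{"fingers":-1,"dx":0,"dy":0,"dz":0,"turn":0},{"fingers":-1,"dx":28,"dy":-30,"dz":0,"turn":-0.124},{"fingers":-1,"dx":25,"dy":-33,"dz":0,"turn":-0.124},{"fingers":-1,"dx":20,"dy":-36,"dz":0,"turn":-0.124},{"fingers":-1,"dx":16,"dy":-38,"dz":0,"turn":-0.124},{"fingers":-1,"dx":11,"dy":-40,"dz":0,"turn":-0.124},{"fingers":-1,"dx":6,"dy":-41,"dz":0,"turn":-0.124},{"fingers":-1,"dx":0,"dy":0,"dz":0,"turn":0},{"fingers":-1,"dx":0,"dy":0,"dz":0,"turn":0}]}}

```text
clock: 26.5
position: [0.3244, 0.0396, 0.2454]
ee_rot: [-0.032, 0.346, 0.938, 0.006]
contact_force: [-0.6, 0.7, -0.8]
width: 0.0856
```

```bash
python3 s.py
```

```text
26.5 [0.3244 0.0396 0.2454] jaw 2.4336 tz [-0.0555  0.0342 -0.9979] w 0.0856 F [-0.6  0.7 -0.8] q [-0.12 -0.09  1.91  0.03  1.37 -2.56] tips 0.011
rad -0.0509 tang 0.0407 jawcomp 0.0643 perp -0.01 theta 0.12
```

{"api": "play_rows", "payload": {"series": [{"fingers":-1,"dx":-7,"dy":41,"dz":0,"turn":0.124},{"fingers":-1,"dx":-12,"dy":40,"dz":0,"turn":0.124},{"fingers":-1,"dx":-17,"dy":38,"dz":0,"turn":0.124},{"fingers":-1,"dx":-21,"dy":36,"dz":0,"turn":0.124},{"fingers":-1,"dx":-26,"dy":32,"dz":0,"turn":0.124},{"fingers":-1,"dx":-29,"dy":29,"dz":0,"turn":0.124},{"fingers":-1,"dx":-33,"dy":25,"dz":0,"turn":0.124},{"fingers":-1,"dx":0,"dy":0,"dz":0,"turn":0},{"fingers":-1,"dx":33,"dy":-25,"dz":0,"turn":-0.124},{"fingers":-1,"dx":29,"dy":-29,"dz":0,"turn":-0.124},{"fingers":-1,"dx":26,"dy":-32,"dz":0,"turn":-0.124},{"fingers":-1,"dx":21,"dy":-36,"dz":0,"turn":-0.124},{"fingers":-1,"dx":17,"dy":-38,"dz":0,"turn":-0.124},{"fingers":-1,"dx":12,"dy":-40,"dz":0,"turn":-0.124},{"fingers":-1,"dx":7,"dy":-41,"dz":0,"turn":-0.124},{"fingers":-1,"dx":0,"dy":-41,"dz":0,"turn":-0.124},{"fingers":-1,"dx":-5,"dy":-41,"dz":0,"turn":-0.124},{"fingers":-1,"dx":0,"dy":0,"dz":0,"turn":0},{"fingers":-1,"dx":0,"dy":0,"dz":0,"turn":0}]}}

```text
clock: 28.08
position: [0.3072, -0.0356, 0.2481]
ee_rot: [-0.021, 0.447, 0.894, 0.014]
contact_force: [-0.4, -0.9, 0.2]
width: 0.0857
```

```bash
python3 s.py
```

```text
28.0833 [ 0.3072 -0.0356  0.2481] jaw 2.2146 tz [-0.0254  0.0435 -0.9987] w 0.0857 F [-0.4 -0.9  0.2] q [-0.38 -0.13  1.94  0.03  1.37 -2.6 ] tips 0.011
rad -0.0302 tang 0.0403 jawcomp 0.0499 perp 0.0058 theta -0.12
```

{"api": "play_rows", "payload": {"series": [{"fingers":-1,"dx":9,"dy":3,"dz":0,"turn":-0.123},{"fingers":-1,"dx":9,"dy":3,"dz":0,"turn":-0.123},{"fingers":-1,"dx":9,"dy":3,"dz":0,"turn":-0.123},{"fingers":-1,"dx":9,"dy":3,"dz":0,"turn":-0.123},{"fingers":-1,"dx":9,"dy":3,"dz":0,"turn":-0.123},{"fingers":-1,"dx":9,"dy":3,"dz":0,"turn":-0.123},{"fingers":-1,"dx":9,"dy":3,"dz":0,"turn":-0.123},{"fingers":-1,"dx":9,"dy":3,"dz":0,"turn":-0.123},{"fingers":-1,"dx":9,"dy":3,"dz":0,"turn":-0.123},{"fingers":-1,"dx":9,"dy":3,"dz":0,"turn":-0.123},{"fingers":-1,"dx":9,"dy":3,"dz":0,"turn":-0.123},{"fingers":-1,"dx":9,"dy":3,"dz":0,"turn":-0.123},{"fingers":-1,"dx":9,"dy":3,"dz":0,"turn":-0.123},{"fingers":-1,"dx":9,"dy":3,"dz":0,"turn":-0.123},{"fingers":-1,"dx":9,"dy":3,"dz":0,"turn":-0.123},{"fingers":-1,"dx":9,"dy":3,"dz":0,"turn":-0.123},{"fingers":-1,"dx":9,"dy":3,"dz":-5,"turn":-0.123},{"fingers":-1,"dx":6,"dy":1,"dz":-10,"turn":-0.05},{"fingers":-1,"dx":0,"dy":0,"dz":-10,"turn":0}]}}

```text
clock: 29.67
position: [0.4658, 0.0751, 0.2218]
ee_rot: [-0.005, 0.999, 0.041, 0.028]
contact_force: [0.8, 0.5, 0.7]
width: 0.0856
```

```bash
python3 s.py; python3 w.py w5 steel_shaker squeeze_bottle
```

```text
29.6667 [0.4658 0.0751 0.2218] jaw 0.0814 tz [ 0.0556  0.0113 -0.9984] w 0.0856 F [0.8 0.5 0.7] q [ 0.    0.1   1.78  0.01  1.2  -0.08] tips 0.011
rad 0.0567 tang 0.0023 jawcomp 0.0562 perp -0.0067 theta 0.16
29.6667 [0.4658 0.0751 0.2218] jaw ang 0.0814 toolz [ 0.0556  0.0113 -0.9984] 0.08557822272902549 [0.8 0.5 0.7]
cam [0.453 0.15  0.353] [ 0.08 -0.29 -0.95]
steel_shaker 0.92 [313. 292.] [313. 316.] [array([0.4773, 0.0131]), np.float64(0.9845)]
squeeze_bottle 0.62 [306. 383.] [306. 416.] [array([ 0.4782, -0.0668]), np.float64(0.6771)]
```

{"api": "play_rows", "payload": {"series": [{"fingers":-1,"dx":3,"dy":-12,"dz":0,"turn":-0.02},{"fingers":-1,"dx":3,"dy":-17,"dz":-10,"turn":-0.02},{"fingers":-1,"dx":3,"dy":-15,"dz":-15,"turn":-0.02},{"fingers":-1,"dx":2,"dy":-10,"dz":-15,"turn":-0.02},{"fingers":-1,"dx":0,"dy":-4,"dz":-5,"turn":0},{"fingers":-1,"dx":0,"dy":0,"dz":0,"turn":0},{"fingers":-1,"dx":0,"dy":0,"dz":0,"turn":0}]}}

```text
clock: 30.4
position: [0.4768, 0.0162, 0.18]
ee_rot: [-0.002, 1.0, 0.005, 0.031]
contact_force: [0.2, 0.1, 0.2]
width: 0.0854
```

```bash
python3 s.py
```

```text
30.4 [0.4768 0.0162 0.18  ] jaw 0.0099 tz [ 0.0613  0.0045 -0.9981] w 0.0854 F [0.2 0.1 0.2] q [-0.12  0.14  1.85  0.01  1.09 -0.14] tips 0.011
rad 0.0615 tang 0.0024 jawcomp 0.0613 perp -0.0039 theta 0.03
```

{"api": "play_rows", "payload": {"series": [{"fingers":-1,"dx":0,"dy":0,"dz":-15,"turn":-0.005},{"fingers":-1,"dx":-1,"dy":0,"dz":-22,"turn":-0.005},{"fingers":-1,"dx":-1,"dy":0,"dz":-22,"turn":0},{"fingers":-1,"dx":0,"dy":0,"dz":-17,"turn":0},{"fingers":-1,"dx":0,"dy":0,"dz":-10,"turn":0},{"fingers":-1,"dx":0,"dy":0,"dz":-5,"turn":0},{"fingers":-1,"dx":0,"dy":0,"dz":-2,"turn":0},{"fingers":-1,"dx":0,"dy":0,"dz":0,"turn":0},{"fingers":1,"dx":0,"dy":0,"dz":0,"turn":0},{"fingers":1,"dx":0,"dy":0,"dz":0,"turn":0},{"fingers":1,"dx":0,"dy":0,"dz":0,"turn":0},{"fingers":1,"dx":0,"dy":0,"dz":0,"turn":0},{"fingers":1,"dx":0,"dy":0,"dz":0,"turn":0},{"fingers":1,"dx":0,"dy":0,"dz":0,"turn":0}]}}

```text
clock: 31.57
position: [0.482, 0.019, 0.0965]
ee_rot: [-0.001, 0.999, 0.003, 0.042]
contact_force: [-0.3, -0.1, -2.4]
width: 0.0542
```

```bash
python3 s.py
```

```text
31.5667 [0.482  0.019  0.0965] jaw 0.0054 tz [ 0.0839  0.0032 -0.9965] w 0.0542 F [-0.3 -0.1 -2.4] q [-0.11  0.23  1.98  0.02  0.85 -0.13] tips 0.011
rad 0.084 tang -0.0001 jawcomp 0.0836 perp -0.0027 theta 0.04
```

{"api": "play_rows", "payload": {"series": [{"fingers":1,"dx":0,"dy":0,"dz":8,"turn":0},{"fingers":1,"dx":0,"dy":0,"dz":15,"turn":0},{"fingers":1,"dx":0,"dy":0,"dz":20,"turn":0},{"fingers":1,"dx":0,"dy":8,"dz":15,"turn":0},{"fingers":1,"dx":0,"dy":15,"dz":8,"turn":0},{"fingers":1,"dx":1,"dy":22,"dz":0,"turn":0},{"fingers":1,"dx":1,"dy":25,"dz":0,"turn":0},{"fingers":1,"dx":1,"dy":25,"dz":0,"turn":0},{"fingers":1,"dx":1,"dy":25,"dz":0,"turn":0},{"fingers":1,"dx":1,"dy":25,"dz":0,"turn":0},{"fingers":1,"dx":1,"dy":25,"dz":0,"turn":0},{"fingers":1,"dx":1,"dy":25,"dz":0,"turn":0},{"fingers":1,"dx":1,"dy":25,"dz":0,"turn":0},{"fingers":1,"dx":1,"dy":25,"dz":0,"turn":0},{"fingers":1,"dx":1,"dy":25,"dz":0,"turn":0},{"fingers":1,"dx":1,"dy":22,"dz":0,"turn":0},{"fingers":1,"dx":0,"dy":16,"dz":0,"turn":0},{"fingers":1,"dx":0,"dy":10,"dz":0,"turn":0},{"fingers":1,"dx":0,"dy":4,"dz":0,"turn":0},{"fingers":1,"dx":0,"dy":0,"dz":0,"turn":0}]}}

```text
clock: 33.23
position: [0.4915, 0.3561, 0.1727]
ee_rot: [-0.002, 0.999, 0.0, 0.044]
contact_force: [-0.6, -0.3, -2.6]
width: 0.0542
```

```bash
python3 s.py
python3 - <<'E'
from h import *
im=get_image("side");save(im,"side1",(200,130,440,310),3)
E
```

```text
33.2333 [0.4915 0.3561 0.1727] jaw -0.0001 tz [ 0.0874  0.0046 -0.9962] w 0.0542 F [-0.6 -0.3 -2.6] q [ 0.54  0.33  1.6  -0.05  1.13  0.55] tips 0.011
rad 0.0735 tang -0.0476 jawcomp 0.0871 perp -0.0045 theta 0.63
```

View pics/side1.png

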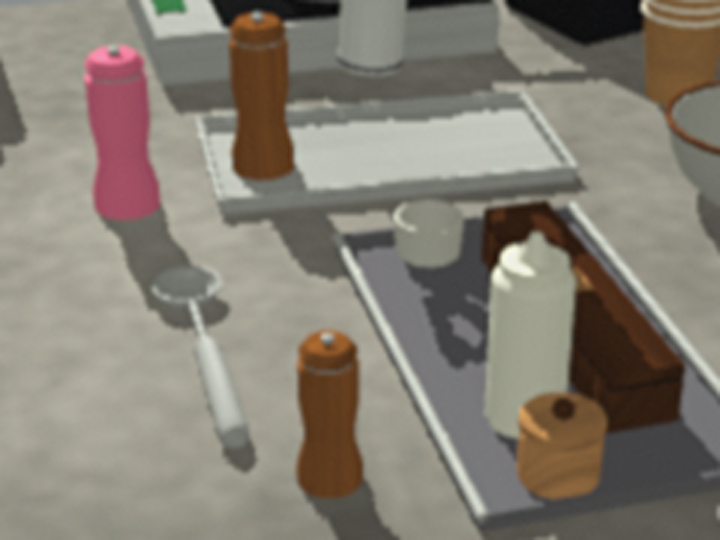

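{"api": "play_rows", "payload": {"series": [{"fingers":1,"dx":0,"dy":-4,"dz":-8,"turn":0},{"fingers":1,"dx":0,"dy":-4,"dz":-15,"turn":0},{"fingers":1,"dx":0,"dy":-2,"dz":-18,"turn":0},{"fingers":1,"dx":0,"dy":0,"dz":-14,"turn":0},{"fingers":1,"dx":0,"dy":0,"dz":-10,"turn":0},{"fingers":1,"dx":0,"dy":0,"dz":-6,"turn":0},{"fingers":1,"dx":0,"dy":0,"dz":-3,"turn":0},{"fingers":1,"dx":0,"dy":0,"dz":-2,"turn":0},{"fingers":1,"dx":0,"dy":0,"dz":-1,"turn":0},{"fingers":1,"dx":0,"dy":0,"dz":0,"turn":0}]}}

```text
clock: 34.12
position: [0.4926, 0.3358, 0.0965]
ee_rot: [-0.001, 0.999, -0.004, 0.046]
contact_force: [-0.7, -0.2, -2.7]
width: 0.054
```

```bash
python3 s.py;  python3 - <<'E'
from h import *
im=get_image("side");save(im,"side2",(200,110,440,290),3)
E
```

```text
34.1167 [0.4926 0.3358 0.0965] jaw -0.0087 tz [ 0.0912  0.0022 -0.9958] w 0.054 F [-0.7 -0.2 -2.7] q [ 0.51  0.39  1.73 -0.05  0.94  0.54] tips 0.011
rad 0.0766 tang -0.0496 jawcomp 0.0908 perp -0.0029 theta 0.6
```

View pics/side2.png

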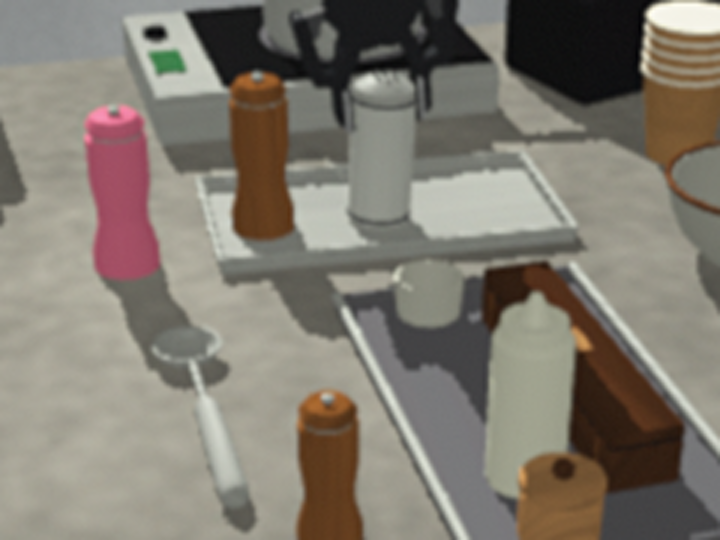

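{"api": "play_rows", "payload": {"series": [{"fingers":1,"dx":0,"dy":0,"dz":-3,"turn":0},{"fingers":1,"dx":0,"dy":0,"dz":-2,"turn":0},{"fingers":1,"dx":0,"dy":0,"dz":-2,"turn":0},{"fingers":1,"dx":0,"dy":0,"dz":0,"turn":0}]}}

```text
clock: 34.5
position: [0.4932, 0.3371, 0.0961]
ee_rot: [-0.003, 0.999, -0.005, 0.048]
contact_force: [-0.3, 1.2, -1.5]
width: 0.0539
```

```bash
python3 s.py
```

```text
34.5 [0.4932 0.3371 0.0961] jaw -0.0095 tz [ 0.0957  0.0061 -0.9954] w 0.0539 F [-0.3  1.2 -1.5] q [ 0.51  0.39  1.74 -0.05  0.93  0.55] tips 0.011
rad 0.0824 tang -0.049 jawcomp 0.0952 perp -0.0069 theta 0.6
```

{"api": "play_rows", "payload": {"series": [{"fingers":-1,"dx":0,"dy":0,"dz":0,"turn":0},{"fingers":-1,"dx":0,"dy":0,"dz":0,"turn":0},{"fingers":-1,"dx":0,"dy":0,"dz":0,"turn":0},{"fingers":-1,"dx":0,"dy":0,"dz":0,"turn":0},{"fingers":-1,"dx":0,"dy":0,"dz":10,"turn":0},{"fingers":-1,"dx":0,"dy":0,"dz":22,"turn":0},{"fingers":-1,"dx":0,"dy":0,"dz":30,"turn":0},{"fingers":-1,"dx":0,"dy":0,"dz":30,"turn":0},{"fingers":-1,"dx":0,"dy":-5,"dz":20,"turn":-0.12},{"fingers":-1,"dx":0,"dy":-10,"dz":10,"turn":-0.123},{"fingers":-1,"dx":0,"dy":-15,"dz":0,"turn":-0.123},{"fingers":-1,"dx":0,"dy":-15,"dz":0,"turn":-0.123},{"fingers":-1,"dx":0,"dy":-15,"dz":0,"turn":-0.123},{"fingers":-1,"dx":0,"dy":-15,"dz":0,"turn":-0.123},{"fingers":-1,"dx":0,"dy":-15,"dz":0,"turn":-0.123},{"fingers":-1,"dx":0,"dy":-15,"dz":0,"turn":-0.123},{"fingers":-1,"dx":0,"dy":-15,"dz":0,"turn":-0.123},{"fingers":-1,"dx":0,"dy":-15,"dz":0,"turn":-0.123},{"fingers":-1,"dx":0,"dy":-15,"dz":0,"turn":-0.123},{"fingers":-1,"dx":0,"dy":-15,"dz":0,"turn":-0.123}]}}

```text
clock: 36.17
position: [0.4962, 0.1685, 0.2361]
ee_rot: [0.025, 0.727, -0.684, 0.045]
contact_force: [0.9, 0.1, 0.3]
width: 0.0855
```

```bash
python3 s.py
```

```text
36.1667 [0.4962 0.1685 0.2361] jaw -1.5115 tz [ 0.0315 -0.0984 -0.9947] w 0.0855 F [0.9 0.1 0.3] q [ 0.26  0.21  1.62 -0.11  1.31  1.8 ] tips 0.011
rad -0.0018 tang -0.1033 jawcomp 0.0996 perp -0.0253 theta 0.33
```

{"api": "play_rows", "payload": {"series": [{"fingers":-1,"dx":-1,"dy":-22,"dz":0,"turn":-0.123},{"fingers":-1,"dx":-1,"dy":-22,"dz":0,"turn":-0.123},{"fingers":-1,"dx":-1,"dy":-22,"dz":0,"turn":-0.123},{"fingers":-1,"dx":-1,"dy":-22,"dz":0,"turn":-0.123},{"fingers":-1,"dx":-2,"dy":-22,"dz":0,"turn":-0.123},{"fingers":-1,"dx":-2,"dy":-22,"dz":0,"turn":-0.123},{"fingers":-1,"dx":-2,"dy":-22,"dz":0,"turn":-0.123},{"fingers":-1,"dx":-2,"dy":-22,"dz":0,"turn":-0.123},{"fingers":-1,"dx":-2,"dy":-22,"dz":-5,"turn":-0.123},{"fingers":-1,"dx":-2,"dy":-20,"dz":-10,"turn":-0.1},{"fingers":-1,"dx":0,"dy":-10,"dz":-10,"turn":0},{"fingers":-1,"dx":0,"dy":0,"dz":0,"turn":0}]}}

```text
clock: 37.17
position: [0.4823, -0.0726, 0.2196]
ee_rot: [-0.04, -0.196, 0.979, -0.028]
contact_force: [-1.7, -0.3, -0.7]
width: 0.0853
```

```bash
python3 s.py; python3 w.py w6 squeeze_bottle salt_pot
```

```text
37.1667 [ 0.4823 -0.0726  0.2196] jaw -2.7481 tz [-0.0681 -0.0708 -0.9952] w 0.0853 F [-1.7 -0.3 -0.7] q [-0.23  0.19  1.68 -0.09  1.32  2.54] tips 0.011
rad -0.0569 tang -0.0801 jawcomp 0.0897 perp -0.0389 theta -0.15
37.1667 [ 0.4823 -0.0726  0.2196] jaw ang -2.7481 toolz [-0.0681 -0.0708 -0.9952] 0.08528792932657271 [-1.7 -0.3 -0.7]
cam [ 0.522 -0.135  0.353] [-0.18  0.21 -0.96]
squeeze_bottle 0.59 [301. 238.] [302. 252.] [array([ 0.478 , -0.0671]), np.float64(0.9597)]
salt_pot 0.62 [336. 156.] [335. 152.] [array([ 0.4763, -0.1318]), np.float64(0.9642)]
```

{"api": "play_rows", "payload": {"series": [{"fingers":-1,"dx":-2,"dy":3,"dz":-10,"turn":0},{"fingers":-1,"dx":-2,"dy":3,"dz":-20,"turn":0},{"fingers":-1,"dx":0,"dy":1,"dz":-25,"turn":0},{"fingers":-1,"dx":0,"dy":0,"dz":-25,"turn":0},{"fingers":-1,"dx":0,"dy":0,"dz":-20,"turn":0},{"fingers":-1,"dx":0,"dy":0,"dz":-14,"turn":0},{"fingers":-1,"dx":0,"dy":0,"dz":-8,"turn":0},{"fingers":-1,"dx":0,"dy":0,"dz":-4,"turn":0},{"fingers":-1,"dx":0,"dy":0,"dz":0,"turn":0},{"fingers":-1,"dx":0,"dy":0,"dz":0,"turn":0}]}}

```text
clock: 38.15
position: [0.4799, -0.0503, 0.0916]
ee_rot: [-0.034, -0.208, 0.977, -0.028]
contact_force: [1.0, -0.1, -0.1]
width: 0.0855
```

```bash
python3 s.py
```

```text
38.15 [ 0.4799 -0.0503  0.0916] jaw -2.7241 tz [-0.0548 -0.0679 -0.9962] w 0.0855 F [ 1.  -0.1 -0.1] q [-0.19  0.3   1.89 -0.09  0.99  2.58] tips 0.011
rad -0.0474 tang -0.0733 jawcomp 0.0774 perp -0.0396 theta -0.1
```

{"api": "play_rows", "payload": {"series": [{"fingers":-1,"dx":-1,"dy":-5,"dz":0,"turn":0},{"fingers":-1,"dx":-1,"dy":-7,"dz":0,"turn":0},{"fingers":-1,"dx":0,"dy":-4,"dz":0,"turn":0},{"fingers":-1,"dx":0,"dy":0,"dz":0,"turn":0},{"fingers":-1,"dx":0,"dy":0,"dz":0,"turn":0}]}}

```text
clock: 38.57
position: [0.4804, -0.0686, 0.095]
ee_rot: [-0.03, -0.208, 0.977, -0.029]
contact_force: [0.5, -0.0, 0.3]
width: 0.0856
```

```bash
python3 s.py
```

```text
38.5667 [ 0.4804 -0.0686  0.095 ] jaw -2.7237 tz [-0.0473 -0.0701 -0.9964] w 0.0856 F [ 0.5 -0.   0.3] q [-0.23  0.3   1.89 -0.09  0.99  2.55] tips 0.011
rad -0.0369 tang -0.076 jawcomp 0.0714 perp -0.0446 theta -0.14
```

{"api": "play_rows", "payload": {"series": [{"fingers":1,"dx":-1,"dy":2,"dz":-3,"turn":0},{"fingers":1,"dx":0,"dy":0,"dz":0,"turn":0},{"fingers":1,"dx":0,"dy":0,"dz":0,"turn":0},{"fingers":1,"dx":0,"dy":0,"dz":0,"turn":0},{"fingers":1,"dx":0,"dy":0,"dz":0,"turn":0},{"fingers":1,"dx":0,"dy":0,"dz":0,"turn":0}]}}

```text
clock: 39.07
position: [0.48, -0.067, 0.0931]
ee_rot: [-0.029, -0.207, 0.977, -0.03]
contact_force: [-0.2, -1.4, 0.5]
width: 0.0509
```

```bash
python3 s.py
```

```text
39.0667 [ 0.48   -0.067   0.0931] jaw -2.725 tz [-0.0449 -0.0704 -0.9965] w 0.0509 F [-0.2 -1.4  0.5] q [-0.22  0.3   1.89 -0.09  0.98  2.55] tips 0.011
rad -0.0347 tang -0.076 jawcomp 0.0694 perp -0.046 theta -0.14
```

{"api": "play_rows", "payload": {"series": [{"fingers":1,"dx":0,"dy":0,"dz":10,"turn":0},{"fingers":1,"dx":0,"dy":0,"dz":20,"turn":0},{"fingers":1,"dx":2,"dy":5,"dz":25,"turn":0},{"fingers":1,"dx":4,"dy":12,"dz":20,"turn":0.02},{"fingers":1,"dx":7,"dy":22,"dz":5,"turn":0.05},{"fingers":1,"dx":9,"dy":30,"dz":0,"turn":0.05},{"fingers":1,"dx":9,"dy":32,"dz":0,"turn":0.055},{"fingers":1,"dx":9,"dy":32,"dz":0,"turn":0.055},{"fingers":1,"dx":9,"dy":32,"dz":0,"turn":0.055},{"fingers":1,"dx":9,"dy":32,"dz":0,"turn":0.055},{"fingers":1,"dx":9,"dy":32,"dz":0,"turn":0.055},{"fingers":1,"dx":9,"dy":32,"dz":0,"turn":0.055},{"fingers":1,"dx":9,"dy":32,"dz":0,"turn":0.055},{"fingers":1,"dx":9,"dy":30,"dz":0,"turn":0.055},{"fingers":1,"dx":8,"dy":26,"dz":0,"turn":0.05},{"fingers":1,"dx":6,"dy":20,"dz":0,"turn":0.03},{"fingers":1,"dx":4,"dy":14,"dz":0,"turn":0.01},{"fingers":1,"dx":2,"dy":8,"dz":0,"turn":0},{"fingers":1,"dx":0,"dy":3,"dz":0,"turn":0},{"fingers":1,"dx":0,"dy":0,"dz":0,"turn":0}]}}

```text
clock: 40.73
position: [0.5889, 0.3496, 0.178]
ee_rot: [-0.024, -0.523, 0.851, -0.037]
contact_force: [-0.5, -0.3, -1.6]
width: 0.0505
```

```bash
python3 s.py
```

```text
40.7333 [0.5889 0.3496 0.178 ] jaw -2.0414 tz [-0.0015 -0.0876 -0.9962] w 0.0505 F [-0.5 -0.3 -1.6] q [ 0.47  0.5   1.31 -0.08  1.37  2.53] tips 0.011
rad -0.046 tang -0.0746 jawcomp 0.0785 perp -0.0382 theta 0.54
```

{"api": "play_rows", "payload": {"series": [{"fingers":1,"dx":2,"dy":-4,"dz":-10,"turn":0},{"fingers":1,"dx":2,"dy":-4,"dz":-20,"turn":0},{"fingers":1,"dx":0,"dy":0,"dz":-20,"turn":0},{"fingers":1,"dx":0,"dy":0,"dz":-14,"turn":0},{"fingers":1,"dx":0,"dy":0,"dz":-8,"turn":0},{"fingers":1,"dx":0,"dy":0,"dz":-5,"turn":0},{"fingers":1,"dx":0,"dy":0,"dz":-3,"turn":0},{"fingers":1,"dx":0,"dy":0,"dz":-2,"turn":0},{"fingers":1,"dx":0,"dy":0,"dz":-1,"turn":0},{"fingers":1,"dx":0,"dy":0,"dz":0,"turn":0}]}}

```text
clock: 41.57
position: [0.5932, 0.3302, 0.0941]
ee_rot: [-0.024, -0.519, 0.853, -0.039]
contact_force: [0.6, -0.0, -1.5]
width: 0.0506
```

```bash
python3 s.py
```

```text
41.5667 [0.5932 0.3302 0.0941] jaw -2.0502 tz [-1.000e-04 -9.170e-02 -9.958e-01] w 0.0506 F [ 0.6 -0.  -1.5] q [ 0.45  0.55  1.43 -0.09  1.19  2.53] tips 0.011
rad -0.0447 tang -0.0801 jawcomp 0.0811 perp -0.0419 theta 0.51
```

{"api": "play_rows", "payload": {"series": [{"fingers":1,"dx":0,"dy":0,"dz":-2,"turn":0},{"fingers":1,"dx":0,"dy":0,"dz":-2,"turn":0},{"fingers":-1,"dx":0,"dy":0,"dz":0,"turn":0},{"fingers":-1,"dx":0,"dy":0,"dz":0,"turn":0},{"fingers":-1,"dx":0,"dy":0,"dz":0,"turn":0},{"fingers":-1,"dx":0,"dy":0,"dz":0,"turn":0},{"fingers":-1,"dx":0,"dy":0,"dz":12,"turn":0},{"fingers":-1,"dx":0,"dy":0,"dz":25,"turn":0},{"fingers":-1,"dx":0,"dy":0,"dz":35,"turn":0},{"fingers":-1,"dx":0,"dy":0,"dz":35,"turn":0},{"fingers":-1,"dx":0,"dy":0,"dz":30,"turn":0.06}]}}

```text
clock: 42.48
position: [0.5906, 0.3285, 0.2299]
ee_rot: [-0.028, -0.545, 0.837, -0.04]
contact_force: [0.3, 0.5, 0.2]
width: 0.085
```

{"api": "play_rows", "payload": {"series": [{"fingers":-1,"dx":-5,"dy":-5,"dz":5,"turn":0.12},{"fingers":-1,"dx":-14,"dy":-10,"dz":0,"turn":0.124},{"fingers":-1,"dx":-14,"dy":-10,"dz":0,"turn":0.124},{"fingers":-1,"dx":-14,"dy":-10,"dz":0,"turn":0.124},{"fingers":-1,"dx":-14,"dy":-10,"dz":0,"turn":0.124},{"fingers":-1,"dx":-14,"dy":-10,"dz":0,"turn":0.124},{"fingers":-1,"dx":-14,"dy":-10,"dz":0,"turn":0.124},{"fingers":-1,"dx":-14,"dy":-10,"dz":0,"turn":0.124},{"fingers":-1,"dx":-14,"dy":-10,"dz":0,"turn":0.124},{"fingers":-1,"dx":-14,"dy":-10,"dz":0,"turn":0.124},{"fingers":-1,"dx":-14,"dy":-10,"dz":0,"turn":0.124},{"fingers":-1,"dx":-14,"dy":-10,"dz":0,"turn":0.124},{"fingers":-1,"dx":-14,"dy":-10,"dz":0,"turn":0.124},{"fingers":-1,"dx":-14,"dy":-10,"dz":0,"turn":0.124},{"fingers":-1,"dx":-14,"dy":-10,"dz":0,"turn":0.124},{"fingers":-1,"dx":-14,"dy":-10,"dz":0,"turn":0.124},{"fingers":-1,"dx":-14,"dy":-10,"dz":0,"turn":0.124},{"fingers":-1,"dx":-14,"dy":-10,"dz":0,"turn":0.124},{"fingers":-1,"dx":-14,"dy":-10,"dz":0,"turn":0.124},{"fingers":-1,"dx":-14,"dy":-10,"dz":0,"turn":0.124}]}}

```text
clock: 44.15
position: [0.313, 0.1311, 0.2651]
ee_rot: [-0.044, 0.966, 0.254, 0.035]
contact_force: [-0.3, -0.2, 0.2]
width: 0.0855
```

{"api": "play_rows", "payload": {"series": [{"fingers":-1,"dx":-5,"dy":-5,"dz":0,"turn":0.124},{"fingers":-1,"dx":0,"dy":0,"dz":0,"turn":0.124},{"fingers":-1,"dx":0,"dy":0,"dz":0,"turn":0.124},{"fingers":-1,"dx":0,"dy":0,"dz":0,"turn":0.124},{"fingers":-1,"dx":0,"dy":0,"dz":0,"turn":0.124},{"fingers":-1,"dx":0,"dy":0,"dz":0,"turn":0.124},{"fingers":-1,"dx":0,"dy":0,"dz":0,"turn":0.124},{"fingers":-1,"dx":0,"dy":0,"dz":0,"turn":0.124},{"fingers":-1,"dx":0,"dy":0,"dz":0,"turn":0.124},{"fingers":-1,"dx":0,"dy":0,"dz":0,"turn":0.124},{"fingers":-1,"dx":0,"dy":0,"dz":0,"turn":0.124},{"fingers":-1,"dx":0,"dy":0,"dz":0,"turn":0.124},{"fingers":-1,"dx":0,"dy":0,"dz":0,"turn":0.124},{"fingers":-1,"dx":0,"dy":0,"dz":0,"turn":0.124},{"fingers":-1,"dx":0,"dy":0,"dz":0,"turn":0.124},{"fingers":-1,"dx":0,"dy":0,"dz":0,"turn":0.1},{"fingers":-1,"dx":0,"dy":0,"dz":0,"turn":0}]}}

```text
clock: 45.57
position: [0.3041, 0.1229, 0.2803]
ee_rot: [-0.05, 0.316, 0.947, -0.007]
contact_force: [-0.7, 0.8, -0.1]
width: 0.0853
```

```bash
python3 s.py
```

```text
45.5667 [0.3041 0.1229 0.2803] jaw 2.4959 tz [-0.0987  0.0182 -0.9949] w 0.0853 F [-0.7  0.8 -0.1] q [ 0.14 -0.08  1.83  0.03  1.49 -2.37] tips 0.011
rad -0.0847 tang 0.0539 jawcomp 0.0895 perp -0.0445 theta 0.38
```

{"api": "play_rows", "payload": {"series": [{"fingers":-1,"dx":13,"dy":-39,"dz":0,"turn":-0.124},{"fingers":-1,"dx":8,"dy":-40,"dz":0,"turn":-0.124},{"fingers":-1,"dx":3,"dy":-41,"dz":0,"turn":-0.124},{"fingers":-1,"dx":-2,"dy":-41,"dz":0,"turn":-0.124},{"fingers":-1,"dx":-7,"dy":-40,"dz":0,"turn":-0.124},{"fingers":-1,"dx":-12,"dy":-39,"dz":0,"turn":-0.124},{"fingers":-1,"dx":-17,"dy":-37,"dz":0,"turn":-0.124},{"fingers":-1,"dx":-21,"dy":-35,"dz":0,"turn":-0.124},{"fingers":-1,"dx":0,"dy":0,"dz":0,"turn":0},{"fingers":-1,"dx":21,"dy":35,"dz":0,"turn":0.124},{"fingers":-1,"dx":17,"dy":37,"dz":0,"turn":0.124},{"fingers":-1,"dx":12,"dy":39,"dz":0,"turn":0.124},{"fingers":-1,"dx":7,"dy":40,"dz":0,"turn":0.124},{"fingers":-1,"dx":2,"dy":41,"dz":0,"turn":0.124},{"fingers":-1,"dx":-3,"dy":41,"dz":0,"turn":0.124},{"fingers":-1,"dx":-8,"dy":40,"dz":0,"turn":0.124},{"fingers":-1,"dx":-13,"dy":39,"dz":0,"turn":0.124},{"fingers":-1,"dx":0,"dy":0,"dz":0,"turn":0}]}}

```text
clock: 47.07
position: [0.3003, 0.1165, 0.2933]
ee_rot: [-0.032, 0.332, 0.943, 0.004]
contact_force: [-0.3, -0.8, 0.0]
width: 0.0855
```

{"api": "play_rows", "payload": {"series": [{"fingers":-1,"dx":13,"dy":-39,"dz":0,"turn":-0.124},{"fingers":-1,"dx":8,"dy":-40,"dz":0,"turn":-0.124},{"fingers":-1,"dx":3,"dy":-41,"dz":0,"turn":-0.124},{"fingers":-1,"dx":-2,"dy":-41,"dz":0,"turn":-0.124},{"fingers":-1,"dx":-7,"dy":-40,"dz":0,"turn":-0.124},{"fingers":-1,"dx":-12,"dy":-39,"dz":0,"turn":-0.124},{"fingers":-1,"dx":-17,"dy":-37,"dz":0,"turn":-0.124},{"fingers":-1,"dx":-21,"dy":-35,"dz":0,"turn":-0.124},{"fingers":-1,"dx":0,"dy":0,"dz":0,"turn":0},{"fingers":-1,"dx":21,"dy":35,"dz":0,"turn":0.124},{"fingers":-1,"dx":17,"dy":37,"dz":0,"turn":0.124},{"fingers":-1,"dx":12,"dy":39,"dz":0,"turn":0.124},{"fingers":-1,"dx":7,"dy":40,"dz":0,"turn":0.124},{"fingers":-1,"dx":2,"dy":41,"dz":0,"turn":0.124},{"fingers":-1,"dx":-3,"dy":41,"dz":0,"turn":0.124},{"fingers":-1,"dx":0,"dy":0,"dz":0,"turn":0},{"fingers":-1,"dx":0,"dy":0,"dz":0,"turn":0}]}}

```text
clock: 48.48
position: [0.3137, 0.0372, 0.3041]
ee_rot: [-0.017, 0.454, 0.891, 0.015]
contact_force: [-0.9, -0.4, -0.4]
width: 0.0857
```

```bash
python3 s.py
```

```text
48.4833 [0.3137 0.0372 0.3041] jaw 2.1994 tz [-0.0173  0.0422 -0.999 ] w 0.0857 F [-0.9 -0.4 -0.4] q [-0.15 -0.16  1.83  0.04  1.5  -2.35] tips 0.011
rad -0.0122 tang 0.044 jawcomp 0.0443 perp 0.0108 theta 0.12
```

{"api": "play_rows", "payload": {"series": [{"fingers":-1,"dx":12,"dy":-4,"dz":-3,"turn":-0.122},{"fingers":-1,"dx":12,"dy":-4,"dz":-4,"turn":-0.122},{"fingers":-1,"dx":12,"dy":-4,"dz":-4,"turn":-0.122},{"fingers":-1,"dx":12,"dy":-4,"dz":-4,"turn":-0.122},{"fingers":-1,"dx":12,"dy":-4,"dz":-4,"turn":-0.122},{"fingers":-1,"dx":12,"dy":-4,"dz":-4,"turn":-0.122},{"fingers":-1,"dx":12,"dy":-4,"dz":-4,"turn":-0.122},{"fingers":-1,"dx":12,"dy":-4,"dz":-4,"turn":-0.122},{"fingers":-1,"dx":12,"dy":-4,"dz":-4,"turn":-0.122},{"fingers":-1,"dx":12,"dy":-4,"dz":-4,"turn":-0.122},{"fingers":-1,"dx":12,"dy":-4,"dz":-4,"turn":-0.122},{"fingers":-1,"dx":12,"dy":-4,"dz":-4,"turn":-0.122},{"fingers":-1,"dx":12,"dy":-4,"dz":-4,"turn":-0.122},{"fingers":-1,"dx":12,"dy":-4,"dz":-4,"turn":-0.122},{"fingers":-1,"dx":12,"dy":-4,"dz":-4,"turn":-0.122},{"fingers":-1,"dx":12,"dy":-4,"dz":-4,"turn":-0.122},{"fingers":-1,"dx":12,"dy":-4,"dz":-6,"turn":-0.122},{"fingers":-1,"dx":8,"dy":-2,"dz":-8,"turn":-0.1},{"fingers":-1,"dx":3,"dy":0,"dz":-4,"turn":0},{"fingers":-1,"dx":0,"dy":0,"dz":0,"turn":0}]}}

```text
clock: 50.15
position: [0.5345, -0.065, 0.2245]
ee_rot: [0.009, 0.999, -0.025, 0.02]
contact_force: [-0.1, 0.5, -0.0]
width: 0.0857
```

```bash
python3 s.py
cat > b.py <<'E'
from h import *
import sys
st=get_state(); im=get_image("wrist"); save(im,sys.argv[1])
m=masks_of(im,"chopstick_box")
if m:
    m=m[0]; r=m["region"]; print("wrist p",m["p"],r.sum())
    print([np.round(v,4) for v in fit(lambda q:-iou(boxm(im,*q,.24,.052,.004,.049,st),r),(.5436,.0144,1.57),(.015,.015,.05))])
t=get_image("top"); m=masks_of(t,"chopstick_box")
if m:
    r=m[0]["region"]; print("top p",m[0]["p"],r.sum())
    print([np.round(v,4) for v in fit(lambda q:-iou(boxm(t,*q,.24,.052,.004,.049),r),(.5436,.0144,1.57),(.015,.015,.05))])
E
python3 b.py w7
```

```text
50.15 [ 0.5345 -0.065   0.2245] jaw -0.0493 tz [ 0.0396 -0.0186 -0.999 ] w 0.0857 F [-0.1  0.5 -0. ] q [-0.24  0.21  1.64 -0.01  1.25 -0.19] tips 0.011
rad 0.0415 tang -0.0137 jawcomp 0.0404 perp 0.0166 theta -0.12
wrist p 0.87 18600
[array([0.5456, 0.0215, 1.5956]), np.float64(0.9661)]
top p 0.81 1699
[array([0.5446, 0.0239, 1.5945]), np.float64(0.3818)]
```

View pics/w7.png

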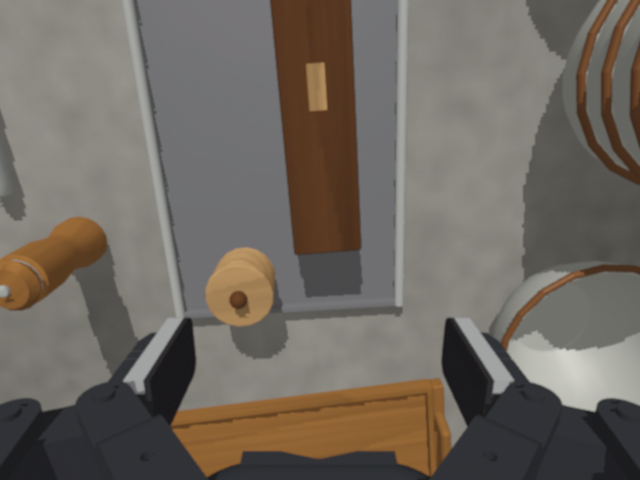

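Run:
```python
from h import *
st=get_state(); im=get_image("wrist")
print(plane(im,[[317,87],[327,250],[293,254],[361,250],[272,0],[350,0]],.049,st).round(4))
t=get_image("top"); save(t,"t1",(200,130,420,270),3)
```

```text
[[ 0.5458  0.0211  0.049 ]
 [ 0.5478 -0.0964  0.049 ]
 [ 0.5217 -0.0981  0.049 ]
 [ 0.5739 -0.0981  0.049 ]
 [ 0.5198  0.0744  0.049 ]
 [ 0.5695  0.0725  0.049 ]]
```

View pics/t1.png

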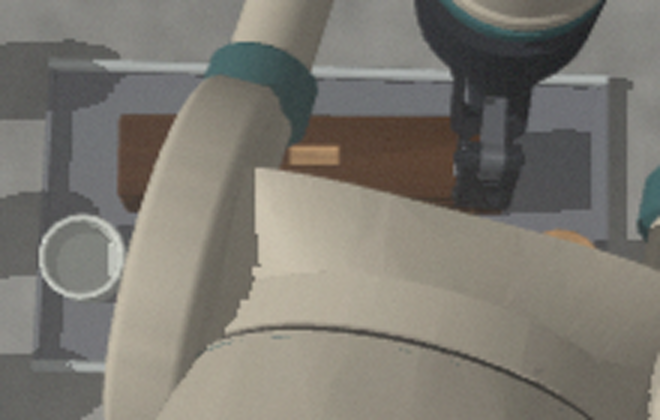

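{"api": "play_rows", "payload": {"series": [{"fingers":-1,"dx":2,"dy":10,"dz":0,"turn":0.02},{"fingers":-1,"dx":2,"dy":18,"dz":-10,"turn":0.02},{"fingers":-1,"dx":2,"dy":20,"dz":-20,"turn":0.02},{"fingers":-1,"dx":2,"dy":18,"dz":-25,"turn":0},{"fingers":-1,"dx":0,"dy":12,"dz":-25,"turn":0},{"fingers":-1,"dx":0,"dy":6,"dz":-20,"turn":0},{"fingers":-1,"dx":0,"dy":2,"dz":-12,"turn":0},{"fingers":-1,"dx":0,"dy":0,"dz":-6,"turn":0},{"fingers":-1,"dx":0,"dy":0,"dz":0,"turn":0},{"fingers":-1,"dx":0,"dy":0,"dz":0,"turn":0}]}}

```text
clock: 51.28
position: [0.5433, 0.0337, 0.1102]
ee_rot: [0.008, 0.999, 0.014, 0.028]
contact_force: [0.3, 0.5, 0.5]
width: 0.0855
```

```bash
python3 s.py
```

```text
51.2833 [0.5433 0.0337 0.1102] jaw 0.0285 tz [ 0.057  -0.0146 -0.9983] w 0.0855 F [0.3 0.5 0.5] q [-0.06  0.31  1.81 -0.01  0.96 -0.08] tips 0.011
rad 0.056 tang -0.0181 jawcomp 0.0565 perp 0.0161 theta 0.06
```

{"api": "play_rows", "payload": {"series": [{"fingers":-1,"dx":0,"dy":-3,"dz":-12,"turn":-0.01},{"fingers":-1,"dx":0,"dy":-4,"dz":-20,"turn":0},{"fingers":-1,"dx":0,"dy":-3,"dz":-20,"turn":0},{"fingers":-1,"dx":0,"dy":0,"dz":-14,"turn":0},{"fingers":-1,"dx":0,"dy":0,"dz":-8,"turn":0},{"fingers":-1,"dx":0,"dy":0,"dz":-4,"turn":0},{"fingers":-1,"dx":0,"dy":0,"dz":-2,"turn":0},{"fingers":-1,"dx":0,"dy":0,"dz":0,"turn":0}]}}

```text
clock: 51.95
position: [0.5523, 0.0219, 0.0377]
ee_rot: [0.009, 0.999, 0.009, 0.04]
contact_force: [0.3, 0.3, -0.4]
width: 0.0857
```

```bash
python3 s.py
```

```text
51.95 [0.5523 0.0219 0.0377] jaw 0.0183 tz [ 0.0794 -0.0168 -0.9967] w 0.0857 F [ 0.3  0.3 -0.4] q [-0.08  0.4   1.9  -0.02  0.76 -0.09] tips 0.011
rad 0.0787 tang -0.02 jawcomp 0.0788 perp 0.0182 theta 0.04
```

{"api": "play_rows", "payload": {"series": [{"fingers":-1,"dx":-3,"dy":0,"dz":-4,"turn":0},{"fingers":-1,"dx":-4,"dy":0,"dz":-5,"turn":0},{"fingers":-1,"dx":-1,"dy":0,"dz":-3,"turn":0},{"fingers":-1,"dx":0,"dy":0,"dz":0,"turn":0},{"fingers":1,"dx":0,"dy":0,"dz":0,"turn":0},{"fingers":1,"dx":0,"dy":0,"dz":0,"turn":0},{"fingers":1,"dx":0,"dy":0,"dz":0,"turn":0},{"fingers":1,"dx":0,"dy":0,"dz":0,"turn":0},{"fingers":1,"dx":0,"dy":0,"dz":0,"turn":0},{"fingers":1,"dx":0,"dy":0,"dz":0,"turn":0}], "squeeze": 60}}

```text
clock: 52.78
position: [0.5453, 0.022, 0.0284]
ee_rot: [0.009, 0.999, 0.009, 0.042]
contact_force: [0.5, 0.4, -0.4]
width: 0.0519
```

```bash
python3 s.py
```

```text
52.7833 [0.5453 0.022  0.0284] jaw 0.019 tz [ 0.0849 -0.0172 -0.9962] w 0.0519 F [ 0.5  0.4 -0.4] q [-0.08  0.41  1.93 -0.02  0.72 -0.09] tips 0.011
rad 0.0841 tang -0.0206 jawcomp 0.0843 perp 0.0187 theta 0.04
```

{"api": "play_rows", "payload": {"series": [{"fingers":1,"dx":0,"dy":0,"dz":10,"turn":0},{"fingers":1,"dx":0,"dy":0,"dz":25,"turn":0},{"fingers":1,"dx":0,"dy":0,"dz":35,"turn":0},{"fingers":1,"dx":0,"dy":0,"dz":30,"turn":0},{"fingers":1,"dx":0,"dy":-8,"dz":10,"turn":0.03},{"fingers":1,"dx":-3,"dy":-18,"dz":0,"turn":0.08},{"fingers":1,"dx":-3,"dy":-26,"dz":0,"turn":0.116},{"fingers":1,"dx":-3,"dy":-28,"dz":0,"turn":0.116},{"fingers":1,"dx":-3,"dy":-28,"dz":0,"turn":0.116},{"fingers":1,"dx":-3,"dy":-28,"dz":0,"turn":0.116},{"fingers":1,"dx":-3,"dy":-28,"dz":0,"turn":0.116},{"fingers":1,"dx":-3,"dy":-28,"dz":0,"turn":0.116},{"fingers":1,"dx":-3,"dy":-28,"dz":0,"turn":0.116},{"fingers":1,"dx":-3,"dy":-28,"dz":0,"turn":0.116},{"fingers":1,"dx":-3,"dy":-28,"dz":0,"turn":0.116},{"fingers":1,"dx":-3,"dy":-28,"dz":0,"turn":0.116},{"fingers":1,"dx":-3,"dy":-22,"dz":0,"turn":0.116},{"fingers":1,"dx":-3,"dy":-14,"dz":0,"turn":0.116},{"fingers":1,"dx":0,"dy":-6,"dz":0,"turn":0.06},{"fingers":1,"dx":0,"dy":0,"dz":0,"turn":0}]}}

```text
clock: 54.45
position: [0.4974, -0.3348, 0.1507]
ee_rot: [-0.021, 0.681, 0.732, 0.034]
contact_force: [-0.8, 0.4, -1.8]
width: 0.0519
```

```bash
python3 s.py
cat > g.py <<'E'
from h import *
import sys
st=get_state(); im=get_image("wrist"); save(im,sys.argv[1]); m=masks_of(im,"guest_tray")
t=get_image("top"); save(t,"t_"+sys.argv[1],(400,100,600,330),2.5)
for n,i,s in(("w",im,st),("t",t,None)):
    for l,L,W,z0,z1,g in(("guest_tray",.324,.16,0,.014,(.5,-.346,.076)),("chopstick_box",.24,.052,.005,.05,(.5,-.346,.076))):
        mm=masks_of(i,l)
        if mm: r=mm[0]["region"]; print(n,l,round(mm[0]["p"],2),r.sum(),[np.round(v,4) for v in fit(lambda q:-iou(boxm(i,*q,L,W,z0,z1,s),r),g,(.015,.015,.05))])
E
python3 g.py w8
```

```text
54.45 [ 0.4974 -0.3348  0.1507] jaw 1.6439 tz [ 0.0149  0.0784 -0.9968] w 0.0519 F [-0.8  0.4 -1.8] q [-0.75  0.39  1.57  0.07  1.22 -2.42] tips 0.011
rad -0.0314 tang 0.0734 jawcomp 0.0769 perp 0.0205 theta -0.59
w guest_tray 0.79 23673 [array([ 0.3954, -0.3817,  0.2479]), np.float64(0.2701)]
w chopstick_box 0.65 86082 [array([ 0.4968, -0.3516,  0.0969]), np.float64(0.4616)]
t guest_tray 0.56 3446 [array([ 0.6417, -0.2947,  0.0343]), np.float64(0.2517)]
t chopstick_box 0.79 4426 [array([ 0.549 , -0.3863,  0.0971]), np.float64(0.6974)]
```

View pics/w8.png

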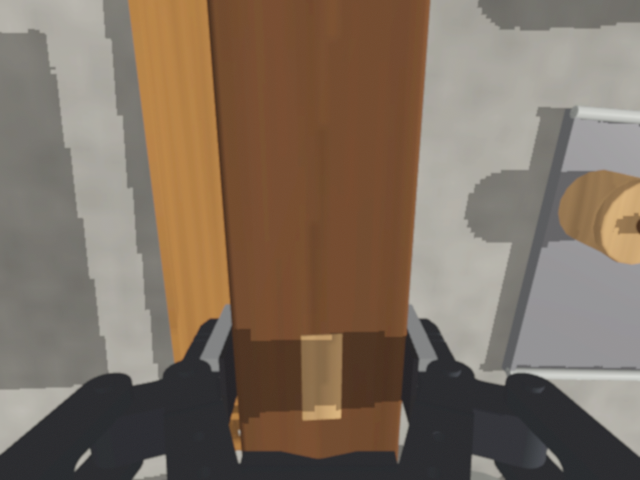

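{"api": "play_rows", "payload": {"series": [{"fingers":1,"dx":1,"dy":-5,"dz":-12,"turn":0.003},{"fingers":1,"dx":1,"dy":-5,"dz":-24,"turn":0},{"fingers":1,"dx":0,"dy":-1,"dz":-25,"turn":0},{"fingers":1,"dx":0,"dy":0,"dz":-20,"turn":0},{"fingers":1,"dx":0,"dy":0,"dz":-13,"turn":0},{"fingers":1,"dx":0,"dy":0,"dz":-7,"turn":0},{"fingers":1,"dx":0,"dy":0,"dz":-3,"turn":0},{"fingers":1,"dx":0,"dy":0,"dz":0,"turn":0},{"fingers":1,"dx":0,"dy":0,"dz":0,"turn":0}]}}

```text
clock: 55.55
position: [0.5011, -0.341, 0.0405]
ee_rot: [-0.02, 0.677, 0.734, 0.034]
contact_force: [0.4, 0.5, -2.4]
width: 0.0521
```

```bash
python3 s.py
```

```text
55.55 [ 0.5011 -0.341   0.0405] jaw 1.6524 tz [ 0.0167  0.0771 -0.9969] w 0.0521 F [ 0.4  0.5 -2.4] q [-0.75  0.51  1.68  0.08  0.99 -2.45] tips 0.011
rad -0.0295 tang 0.0731 jawcomp 0.0752 perp 0.0228 theta -0.6
```

{"api": "play_rows", "payload": {"series": [{"fingers":1,"dx":0,"dy":-3,"dz":-4,"turn":0},{"fingers":1,"dx":0,"dy":-2,"dz":-4,"turn":-0.004},{"fingers":1,"dx":0,"dy":0,"dz":-3,"turn":0},{"fingers":1,"dx":0,"dy":0,"dz":0,"turn":0},{"fingers":1,"dx":0,"dy":0,"dz":0,"turn":0}]}}

```text
clock: 55.97
position: [0.5032, -0.3485, 0.0317]
ee_rot: [-0.016, 0.679, 0.733, 0.034]
contact_force: [1.1, 0.2, -2.0]
width: 0.0515
```

```bash
python3 s.py
```

```text
55.9667 [ 0.5032 -0.3485  0.0317] jaw 1.6484 tz [ 0.0224  0.0719 -0.9972] w 0.0515 F [ 1.1  0.2 -2. ] q [-0.76  0.52  1.69  0.08  0.97 -2.45] tips 0.011
rad -0.0225 tang 0.0718 jawcomp 0.0697 perp 0.0277 theta -0.61
```

{"api": "play_rows", "payload": {"series": [{"fingers":1,"dx":-2,"dy":2,"dz":-2,"turn":0},{"fingers":1,"dx":0,"dy":0,"dz":-1,"turn":0},{"fingers":-1,"dx":0,"dy":0,"dz":0,"turn":0},{"fingers":-1,"dx":0,"dy":0,"dz":0,"turn":0},{"fingers":-1,"dx":0,"dy":0,"dz":0,"turn":0},{"fingers":-1,"dx":0,"dy":0,"dz":0,"turn":0},{"fingers":-1,"dx":0,"dy":0,"dz":12,"turn":0},{"fingers":-1,"dx":0,"dy":0,"dz":25,"turn":0},{"fingers":-1,"dx":0,"dy":0,"dz":38,"turn":0},{"fingers":-1,"dx":0,"dy":0,"dz":38,"turn":-0.06},{"fingers":-1,"dx":0,"dy":0,"dz":38,"turn":-0.124},{"fingers":-1,"dx":-7,"dy":8,"dz":30,"turn":-0.124},{"fingers":-1,"dx":-7,"dy":8,"dz":10,"turn":-0.124},{"fingers":-1,"dx":-7,"dy":8,"dz":0,"turn":-0.124},{"fingers":-1,"dx":-7,"dy":8,"dz":0,"turn":-0.124},{"fingers":-1,"dx":-7,"dy":8,"dz":0,"turn":-0.124},{"fingers":-1,"dx":-7,"dy":8,"dz":0,"turn":-0.124},{"fingers":-1,"dx":-7,"dy":8,"dz":0,"turn":-0.124},{"fingers":-1,"dx":-7,"dy":8,"dz":0,"turn":-0.124},{"fingers":-1,"dx":-7,"dy":8,"dz":0,"turn":-0.124}]}}

```text
clock: 57.63
position: [0.4377, -0.2742, 0.2356]
ee_rot: [0.017, 0.985, 0.165, 0.042]
contact_force: [-0.7, 0.5, -0.6]
width: 0.0851
```

{"api": "play_rows", "payload": {"series": [{"fingers":-1,"dx":-7,"dy":8,"dz":0,"turn":-0.124},{"fingers":-1,"dx":-7,"dy":8,"dz":0,"turn":-0.124},{"fingers":-1,"dx":-7,"dy":8,"dz":0,"turn":-0.124},{"fingers":-1,"dx":-7,"dy":8,"dz":0,"turn":-0.124},{"fingers":-1,"dx":-7,"dy":8,"dz":0,"turn":-0.124},{"fingers":-1,"dx":-7,"dy":8,"dz":0,"turn":-0.124},{"fingers":-1,"dx":-7,"dy":8,"dz":0,"turn":-0.124},{"fingers":-1,"dx":-7,"dy":8,"dz":0,"turn":-0.124},{"fingers":-1,"dx":-7,"dy":8,"dz":0,"turn":-0.124},{"fingers":-1,"dx":-7,"dy":8,"dz":0,"turn":-0.124},{"fingers":-1,"dx":-7,"dy":8,"dz":0,"turn":-0.124},{"fingers":-1,"dx":-7,"dy":8,"dz":0,"turn":-0.124},{"fingers":-1,"dx":-7,"dy":8,"dz":0,"turn":-0.124},{"fingers":-1,"dx":-7,"dy":8,"dz":0,"turn":-0.124},{"fingers":-1,"dx":-7,"dy":8,"dz":0,"turn":-0.124},{"fingers":-1,"dx":-7,"dy":8,"dz":0,"turn":-0.124},{"fingers":-1,"dx":0,"dy":0,"dz":0,"turn":-0.124},{"fingers":-1,"dx":0,"dy":0,"dz":0,"turn":-0.124},{"fingers":-1,"dx":0,"dy":0,"dz":0,"turn":-0.124},{"fingers":-1,"dx":0,"dy":0,"dz":0,"turn":-0.124}]}}

```text
clock: 59.3
position: [0.3167, -0.1351, 0.2421]
ee_rot: [-0.048, -0.467, 0.883, -0.002]
contact_force: [-0.8, 0.1, 0.2]
width: 0.0851
```

```bash
python3 s.py; python3 g.py g1
```

```text
59.3 [ 0.3167 -0.1351  0.2421] jaw -2.1659 tz [-0.0821 -0.0483 -0.9955] w 0.0851 F [-0.8  0.1  0.2] q [-0.52 -0.05  1.89 -0.08  1.35  1.67] tips 0.011
rad -0.0565 tang -0.0766 jawcomp 0.0857 perp 0.0405 theta -0.4
w guest_tray 0.58 5485 [array([ 0.4989, -0.3522,  0.0436]), np.float64(0.9628)]
t guest_tray 0.71 2826 [array([ 0.6665, -0.3293,  0.2373]), np.float64(0.2078)]
t chopstick_box 0.77 1376 [array([ 0.6481, -0.3332,  0.0711]), np.float64(0.2914)]
```

View pics/t_g1.png

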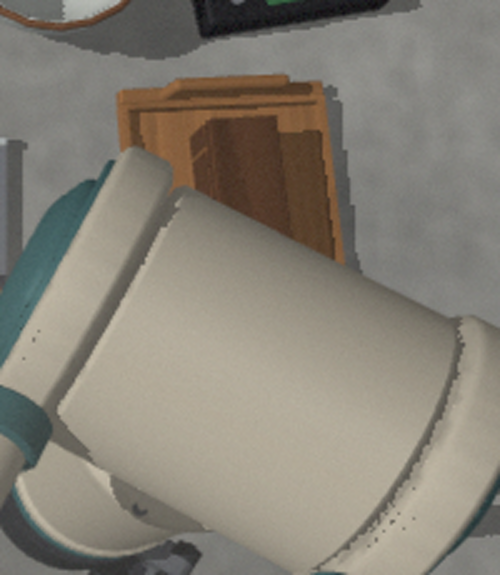

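{"api": "play_rows", "payload": {"series": [{"fingers":-1,"dx":0,"dy":0,"dz":0,"turn":-0.124},{"fingers":-1,"dx":0,"dy":0,"dz":0,"turn":-0.124},{"fingers":-1,"dx":0,"dy":0,"dz":0,"turn":-0.124},{"fingers":-1,"dx":0,"dy":0,"dz":0,"turn":-0.124},{"fingers":-1,"dx":0,"dy":0,"dz":0,"turn":-0.124},{"fingers":-1,"dx":0,"dy":0,"dz":0,"turn":-0.124},{"fingers":-1,"dx":0,"dy":0,"dz":0,"turn":-0.1},{"fingers":-1,"dx":14,"dy":38,"dz":0,"turn":0.118},{"fingers":-1,"dx":9,"dy":40,"dz":0,"turn":0.118},{"fingers":-1,"dx":4,"dy":41,"dz":0,"turn":0.118},{"fingers":-1,"dx":0,"dy":41,"dz":0,"turn":0.118},{"fingers":-1,"dx":-5,"dy":41,"dz":0,"turn":0.118},{"fingers":-1,"dx":-10,"dy":40,"dz":0,"turn":0.118},{"fingers":-1,"dx":-15,"dy":38,"dz":0,"turn":0.118},{"fingers":-1,"dx":-19,"dy":36,"dz":0,"turn":0.118},{"fingers":-1,"dx":0,"dy":0,"dz":0,"turn":0}]}}

```text
clock: 60.98
position: [0.2948, 0.1843, 0.2432]
ee_rot: [-0.04, -0.522, 0.852, -0.006]
contact_force: [0.2, -0.5, 0.1]
width: 0.0856
```

{"api": "play_rows", "payload": {"series": [{"fingers":-1,"dx":19,"dy":-36,"dz":0,"turn":-0.118},{"fingers":-1,"dx":15,"dy":-38,"dz":0,"turn":-0.118},{"fingers":-1,"dx":10,"dy":-40,"dz":0,"turn":-0.118},{"fingers":-1,"dx":5,"dy":-41,"dz":0,"turn":-0.118},{"fingers":-1,"dx":0,"dy":-41,"dz":0,"turn":-0.118},{"fingers":-1,"dx":-4,"dy":-41,"dz":0,"turn":-0.118},{"fingers":-1,"dx":-9,"dy":-40,"dz":0,"turn":-0.118},{"fingers":-1,"dx":0,"dy":0,"dz":0,"turn":0},{"fingers":-1,"dx":9,"dy":40,"dz":0,"turn":0.118},{"fingers":-1,"dx":4,"dy":41,"dz":0,"turn":0.118},{"fingers":-1,"dx":0,"dy":41,"dz":0,"turn":0.118},{"fingers":-1,"dx":-5,"dy":41,"dz":0,"turn":0.118},{"fingers":-1,"dx":-10,"dy":40,"dz":0,"turn":0.118},{"fingers":-1,"dx":-15,"dy":38,"dz":0,"turn":0.118},{"fingers":-1,"dx":-19,"dy":36,"dz":0,"turn":0.118},{"fingers":-1,"dx":0,"dy":0,"dz":0,"turn":0},{"fingers":-1,"dx":0,"dy":0,"dz":0,"turn":0}]}}

```text
clock: 62.4
position: [0.2918, 0.1831, 0.2457]
ee_rot: [-0.029, -0.532, 0.847, -0.007]
contact_force: [-0.5, -0.5, -0.9]
width: 0.0856
```

```bash
python3 s.py
```

```text
62.4 [0.2918 0.1831 0.2457] jaw -2.0198 tz [-0.0407 -0.0425 -0.9983] w 0.0856 F [-0.5 -0.5 -0.9] q [ 0.38 -0.05  1.88 -0.02  1.36  2.41] tips 0.011
rad -0.0571 tang -0.0144 jawcomp 0.0559 perp 0.0182 theta 0.56
```

{"api": "play_rows", "payload": {"series": [{"fingers":-1,"dx":15,"dy":7,"dz":0,"turn":0},{"fingers":-1,"dx":28,"dy":14,"dz":0,"turn":0},{"fingers":-1,"dx":34,"dy":16,"dz":0,"turn":0},{"fingers":-1,"dx":34,"dy":16,"dz":0,"turn":0},{"fingers":-1,"dx":34,"dy":16,"dz":0,"turn":0},{"fingers":-1,"dx":34,"dy":16,"dz":0,"turn":0},{"fingers":-1,"dx":34,"dy":16,"dz":0,"turn":0},{"fingers":-1,"dx":32,"dy":16,"dz":0,"turn":0},{"fingers":-1,"dx":24,"dy":13,"dz":-10,"turn":0},{"fingers":-1,"dx":16,"dy":10,"dz":-15,"turn":0},{"fingers":-1,"dx":10,"dy":6,"dz":-15,"turn":0},{"fingers":-1,"dx":5,"dy":2,"dz":-10,"turn":0},{"fingers":-1,"dx":0,"dy":0,"dz":0,"turn":0},{"fingers":-1,"dx":0,"dy":0,"dz":0,"turn":0}]}}

```text
clock: 63.57
position: [0.6131, 0.3154, 0.1886]
ee_rot: [-0.032, -0.521, 0.853, -0.009]
contact_force: [-0.3, -0.1, 0.1]
width: 0.0855
```

```bash
python3 s.py; sed -i 's/^G=.*/G={"pepper_mill":(.388,.3425),"steel_shaker":(.491,.338),"squeeze_bottle":(.593,.330)}/' w.py; python3 w.py w9 squeeze_bottle steel_shaker
```

```text
63.5667 [0.6131 0.3154 0.1886] jaw -2.0447 tz [-0.0453 -0.0476 -0.9978] w 0.0855 F [-0.3 -0.1  0.1] q [ 0.39  0.51  1.26 -0.03  1.43  2.44] tips 0.011
rad -0.0621 tang -0.0216 jawcomp 0.063 perp 0.0185 theta 0.48
63.5667 [0.6131 0.3154 0.1886] jaw ang -2.0447 toolz [-0.0453 -0.0476 -0.9978] 0.08546129500643428 [-0.3 -0.1  0.1]
cam [0.689 0.286 0.318] [-0.31  0.09 -0.95]
squeeze_bottle 0.74 [299. 262.] [300. 282.] [array([0.5919, 0.3279]), np.float64(0.9674)]
steel_shaker 0.56 [354. 378.] [364. 399.] [array([0.4882, 0.3336]), np.float64(0.832)]
```

{"api": "play_rows", "payload": {"series": [{"fingers":-1,"dx":-7,"dy":4,"dz":0,"turn":0},{"fingers":-1,"dx":-9,"dy":6,"dz":-5,"turn":0},{"fingers":-1,"dx":-4,"dy":3,"dz":-15,"turn":0},{"fingers":-1,"dx":0,"dy":0,"dz":-22,"turn":0},{"fingers":-1,"dx":0,"dy":0,"dz":-22,"turn":0},{"fingers":-1,"dx":0,"dy":0,"dz":-15,"turn":0},{"fingers":-1,"dx":0,"dy":0,"dz":-9,"turn":0},{"fingers":-1,"dx":0,"dy":0,"dz":-4,"turn":0},{"fingers":-1,"dx":0,"dy":0,"dz":0,"turn":0},{"fingers":-1,"dx":0,"dy":0,"dz":0,"turn":0}]}}

```text
clock: 64.55
position: [0.5825, 0.3357, 0.1066]
ee_rot: [-0.023, -0.524, 0.852, -0.008]
contact_force: [-0.2, -0.1, 1.0]
width: 0.0853
```

```bash
python3 s.py
```

```text
64.55 [0.5825 0.3357 0.1066] jaw -2.0387 tz [-0.0306 -0.0374 -0.9988] w 0.0853 F [-0.2 -0.1  1. ] q [ 0.43  0.53  1.44 -0.02  1.22  2.48] tips 0.011
rad -0.0452 tang -0.0172 jawcomp 0.0471 perp 0.0104 theta 0.52
```

Correct, close, lift.

{"api": "play_rows", "payload": {"series": [{"fingers":-1,"dx":4,"dy":-3,"dz":-4,"turn":0},{"fingers":-1,"dx":4,"dy":-3,"dz":-6,"turn":0},{"fingers":-1,"dx":1,"dy":0,"dz":-4,"turn":0},{"fingers":-1,"dx":0,"dy":0,"dz":0,"turn":0},{"fingers":-1,"dx":0,"dy":0,"dz":0,"turn":0}], "squeeze": 45}}

```text
clock: 64.97
position: [0.5947, 0.3299, 0.095]
ee_rot: [-0.019, -0.524, 0.852, -0.009]
contact_force: [0.0, 0.0, 0.2]
width: 0.0856
```

```bash
python3 s.py
```

```text
64.9667 [0.5947 0.3299 0.095 ] jaw -2.0391 tz [-0.0239 -0.0347 -0.9991] w 0.0856 F [0.  0.  0.2] q [ 0.42  0.55  1.44 -0.02  1.19  2.46] tips 0.011
rad -0.0377 tang -0.0188 jawcomp 0.0417 perp 0.0056 theta 0.51
```

{"api": "play_rows", "payload": {"series": [{"fingers":1,"dx":-1,"dy":0,"dz":-1,"turn":0},{"fingers":1,"dx":0,"dy":0,"dz":0,"turn":0},{"fingers":1,"dx":0,"dy":0,"dz":0,"turn":0},{"fingers":1,"dx":0,"dy":0,"dz":0,"turn":0},{"fingers":1,"dx":0,"dy":0,"dz":0,"turn":0},{"fingers":1,"dx":0,"dy":0,"dz":0,"turn":0}]}}

```text
clock: 65.47
position: [0.5943, 0.3296, 0.0945]
ee_rot: [-0.019, -0.523, 0.852, -0.009]
contact_force: [0.2, -0.3, -0.3]
width: 0.0507
```

{"api": "play_rows", "payload": {"series": [{"fingers":1,"dx":0,"dy":0,"dz":10,"turn":0},{"fingers":1,"dx":0,"dy":0,"dz":20,"turn":0},{"fingers":1,"dx":-2,"dy":-5,"dz":25,"turn":0},{"fingers":1,"dx":-4,"dy":-12,"dz":20,"turn":-0.02},{"fingers":1,"dx":-7,"dy":-22,"dz":5,"turn":-0.05},{"fingers":1,"dx":-9,"dy":-30,"dz":0,"turn":-0.055},{"fingers":1,"dx":-9,"dy":-32,"dz":0,"turn":-0.055},{"fingers":1,"dx":-9,"dy":-32,"dz":0,"turn":-0.06},{"fingers":1,"dx":-9,"dy":-32,"dz":0,"turn":-0.06},{"fingers":1,"dx":-9,"dy":-32,"dz":0,"turn":-0.06},{"fingers":1,"dx":-9,"dy":-32,"dz":0,"turn":-0.06},{"fingers":1,"dx":-9,"dy":-32,"dz":0,"turn":-0.06},{"fingers":1,"dx":-9,"dy":-32,"dz":0,"turn":-0.06},{"fingers":1,"dx":-9,"dy":-30,"dz":0,"turn":-0.06},{"fingers":1,"dx":-7,"dy":-24,"dz":0,"turn":-0.05},{"fingers":1,"dx":-5,"dy":-16,"dz":0,"turn":-0.03},{"fingers":1,"dx":-3,"dy":-9,"dz":0,"turn":0},{"fingers":1,"dx":0,"dy":-4,"dz":0,"turn":0},{"fingers":1,"dx":0,"dy":0,"dz":0,"turn":0},{"fingers":1,"dx":0,"dy":0,"dz":0,"turn":0}]}}

```text
clock: 67.13
position: [0.4749, -0.0579, 0.1841]
ee_rot: [-0.018, -0.196, 0.98, -0.001]
contact_force: [-0.9, -0.2, -1.7]
width: 0.0506
```

```bash
python3 s.py
```

```text
67.1333 [ 0.4749 -0.0579  0.1841] jaw -2.7463 tz [-0.0345 -0.0094 -0.9994] w 0.0506 F [-0.9 -0.2 -1.7] q [-0.25  0.19  1.77 -0.02  1.21  2.5 ] tips 0.011
rad -0.0331 tang -0.0135 jawcomp 0.0355 perp 0.0046 theta -0.12
```

{"api": "play_rows", "payload": {"series": [{"fingers":1,"dx":1,"dy":-3,"dz":-10,"turn":0.01},{"fingers":1,"dx":1,"dy":-4,"dz":-18,"turn":0.01},{"fingers":1,"dx":0,"dy":-2,"dz":-20,"turn":0},{"fingers":1,"dx":0,"dy":0,"dz":-14,"turn":0},{"fingers":1,"dx":0,"dy":0,"dz":-8,"turn":0},{"fingers":1,"dx":0,"dy":0,"dz":-4,"turn":0},{"fingers":1,"dx":0,"dy":0,"dz":0,"turn":0},{"fingers":1,"dx":0,"dy":0,"dz":0,"turn":0},{"fingers":1,"dx":0,"dy":0,"dz":0,"turn":0}]}}

```text
clock: 67.88
position: [0.4807, -0.0607, 0.1051]
ee_rot: [-0.016, -0.214, 0.977, -0.001]
contact_force: [-0.2, 0.3, -1.7]
width: 0.0506
```

```bash
python3 s.py
```

```text
67.8833 [ 0.4807 -0.0607  0.1051] jaw -2.7101 tz [-0.0308 -0.008  -0.9995] w 0.0506 F [-0.2  0.3 -1.7] q [-0.26  0.28  1.88 -0.02  1.01  2.46] tips 0.011
rad -0.0296 tang -0.0118 jawcomp 0.0313 perp 0.0056 theta -0.13
```

{"api": "play_rows", "payload": {"series": [{"fingers":1,"dx":-1,"dy":-3,"dz":-4,"turn":0},{"fingers":1,"dx":0,"dy":-3,"dz":-4,"turn":0},{"fingers":1,"dx":0,"dy":0,"dz":-2,"turn":0},{"fingers":1,"dx":0,"dy":0,"dz":0,"turn":0},{"fingers":1,"dx":0,"dy":0,"dz":0,"turn":0}]}}

```text
clock: 68.3
position: [0.4815, -0.0679, 0.0964]
ee_rot: [-0.013, -0.214, 0.977, -0.002]
contact_force: [0.5, 0.8, -1.8]
width: 0.0506
```

```bash
python3 s.py
```

```text
68.3 [ 0.4815 -0.0679  0.0964] jaw -2.7098 tz [-0.0254 -0.0097 -0.9996] w 0.0506 F [ 0.5  0.8 -1.8] q [-0.27  0.29  1.89 -0.02  0.98  2.45] tips 0.011
rad -0.0237 tang -0.0131 jawcomp 0.0271 perp 0.0018 theta -0.14
```

{"api": "play_rows", "payload": {"series": [{"fingers":1,"dx":-2,"dy":1,"dz":-2,"turn":0},{"fingers":1,"dx":0,"dy":0,"dz":-2,"turn":0},{"fingers":1,"dx":0,"dy":0,"dz":0,"turn":0}]}}

```text
clock: 68.55
position: [0.4801, -0.0677, 0.0946]
ee_rot: [-0.012, -0.214, 0.977, -0.003]
contact_force: [-0.5, 0.0, -2.1]
width: 0.0505
```

```bash
python3 s.py
```

```text
68.55 [ 0.4801 -0.0677  0.0946] jaw -2.7097 tz [-0.023  -0.0115 -0.9997] w 0.0505 F [-0.5  0.  -2.1] q [-0.27  0.29  1.9  -0.02  0.97  2.45] tips 0.011
rad -0.0212 tang -0.0146 jawcomp 0.0257 perp -0.0008 theta -0.14
```

{"api": "play_rows", "payload": {"series": [{"fingers":1,"dx":-1,"dy":1,"dz":-2,"turn":0},{"fingers":1,"dx":0,"dy":0,"dz":0,"turn":0},{"fingers":-1,"dx":0,"dy":0,"dz":0,"turn":0},{"fingers":-1,"dx":0,"dy":0,"dz":0,"turn":0},{"fingers":-1,"dx":0,"dy":0,"dz":0,"turn":0},{"fingers":-1,"dx":0,"dy":0,"dz":0,"turn":0},{"fingers":-1,"dx":0,"dy":0,"dz":12,"turn":0},{"fingers":-1,"dx":0,"dy":0,"dz":25,"turn":0},{"fingers":-1,"dx":0,"dy":0,"dz":35,"turn":0},{"fingers":-1,"dx":0,"dy":0,"dz":30,"turn":0},{"fingers":-1,"dx":0,"dy":5,"dz":10,"turn":0},{"fingers":-1,"dx":0,"dy":0,"dz":0,"turn":0}]}}

```text
clock: 69.55
position: [0.4774, -0.0612, 0.2081]
ee_rot: [-0.014, -0.214, 0.977, -0.003]
contact_force: [-0.1, 0.5, -0.1]
width: 0.0853
```

```bash
python3 s.py; sed -i 's/^G=.*/G={"pepper_mill":(.388,.3425),"steel_shaker":(.491,.338),"squeeze_bottle":(.478,-.066),"salt_pot":(.4763,-.131)}/' w.py; python3 w.py w10 squeeze_bottle salt_pot
```

```text
69.55 [ 0.4774 -0.0612  0.2081] jaw -2.7094 tz [-0.0263 -0.011  -0.9996] w 0.0853 F [-0.1  0.5 -0.1] q [-0.26  0.17  1.74 -0.02  1.26  2.46] tips 0.011
rad -0.0247 tang -0.0143 jawcomp 0.0285 perp 0.001 theta -0.13
69.55 [ 0.4774 -0.0612  0.2081] jaw ang -2.7094 toolz [-0.0263 -0.011  -0.9996] 0.08531117577883648 [-0.1  0.5 -0.1]
cam [ 0.514 -0.13   0.339] [-0.15  0.26 -0.95]
squeeze_bottle 0.85 [315. 216.] [312. 224.] [array([ 0.4817, -0.069 ]), np.float64(0.9637)]
salt_pot 0.7 [358. 129.] [360. 127.] [array([ 0.4768, -0.1316]), np.float64(0.956)]
```

{"api": "play_rows", "payload": {"series": [{"fingers":-1,"dx":1,"dy":15,"dz":0,"turn":0.02},{"fingers":-1,"dx":3,"dy":30,"dz":0,"turn":0.06},{"fingers":-1,"dx":4,"dy":35,"dz":0,"turn":0.06},{"fingers":-1,"dx":4,"dy":37,"dz":0,"turn":0.06},{"fingers":-1,"dx":3,"dy":37,"dz":0,"turn":0.06},{"fingers":-1,"dx":2,"dy":37,"dz":0,"turn":0.06},{"fingers":-1,"dx":1,"dy":37,"dz":0,"turn":0.06},{"fingers":-1,"dx":0,"dy":37,"dz":0,"turn":0.06},{"fingers":-1,"dx":0,"dy":35,"dz":0,"turn":0.06},{"fingers":-1,"dx":0,"dy":30,"dz":0,"turn":0.06},{"fingers":-1,"dx":0,"dy":24,"dz":0,"turn":0.05},{"fingers":-1,"dx":0,"dy":17,"dz":0,"turn":0.05},{"fingers":-1,"dx":0,"dy":10,"dz":0,"turn":0.04},{"fingers":-1,"dx":0,"dy":4,"dz":0,"turn":0},{"fingers":-1,"dx":0,"dy":0,"dz":0,"turn":0},{"fingers":-1,"dx":0,"dy":0,"dz":0,"turn":0}]}}

```text
clock: 71.03
position: [0.4793, 0.3342, 0.174]
ee_rot: [-0.041, -0.548, 0.835, -0.008]
contact_force: [-0.6, -0.9, -0.1]
width: 0.0852
```

```bash
python3 s.py; python3 w.py w11 steel_shaker pepper_mill
```

```text
71.0333 [0.4793 0.3342 0.174 ] jaw -1.9792 tz [-0.0593 -0.0589 -0.9965] w 0.0852 F [-0.6 -0.9 -0.1] q [ 0.5   0.38  1.53 -0.02  1.32  2.49] tips 0.011
rad -0.0823 tang -0.0144 jawcomp 0.0774 perp 0.0308 theta 0.61
71.0333 [0.4793 0.3342 0.174 ] jaw ang -1.9792 toolz [-0.0593 -0.0589 -0.9965] 0.08520437787712296 [-0.6 -0.9 -0.1]
cam [0.559 0.311 0.302] [-0.33  0.06 -0.94]
steel_shaker 0.82 [289. 217.] [299. 239.] [array([0.4885, 0.334 ]), np.float64(0.9823)]
pepper_mill 0.85 [345. 349.] [358. 378.] [array([0.3879, 0.3412]), np.float64(0.8934)]
```

{"api": "play_rows", "payload": {"series": [{"fingers":-1,"dx":4,"dy":0,"dz":0,"turn":0},{"fingers":-1,"dx":5,"dy":1,"dz":-6,"turn":0},{"fingers":-1,"dx":2,"dy":0,"dz":-12,"turn":0},{"fingers":-1,"dx":0,"dy":0,"dz":-16,"turn":0},{"fingers":-1,"dx":0,"dy":0,"dz":-16,"turn":0},{"fingers":-1,"dx":0,"dy":0,"dz":-12,"turn":0},{"fingers":-1,"dx":0,"dy":0,"dz":-7,"turn":0},{"fingers":-1,"dx":0,"dy":0,"dz":-3,"turn":0},{"fingers":-1,"dx":0,"dy":0,"dz":0,"turn":0},{"fingers":-1,"dx":0,"dy":0,"dz":0,"turn":0}]}}

```text
clock: 72.02
position: [0.4951, 0.33, 0.0973]
ee_rot: [-0.039, -0.544, 0.838, -0.009]
contact_force: [-0.5, 0.3, 0.4]
width: 0.0856
```

```bash
python3 s.py
```

```text
72.0167 [0.4951 0.33   0.0973] jaw -1.9886 tz [-0.0552 -0.0573 -0.9968] w 0.0856 F [-0.5  0.3  0.4] q [ 0.49  0.45  1.61 -0.03  1.15  2.49] tips 0.011
rad -0.0777 tang -0.0171 jawcomp 0.0746 perp 0.027 theta 0.59
```

{"api": "play_rows", "payload": {"series": [{"fingers":-1,"dx":-2,"dy":2,"dz":-2,"turn":0},{"fingers":-1,"dx":-2,"dy":3,"dz":-2,"turn":0},{"fingers":-1,"dx":0,"dy":0,"dz":0,"turn":0},{"fingers":1,"dx":0,"dy":0,"dz":0,"turn":0},{"fingers":1,"dx":0,"dy":0,"dz":0,"turn":0},{"fingers":1,"dx":0,"dy":0,"dz":0,"turn":0},{"fingers":1,"dx":0,"dy":0,"dz":0,"turn":0},{"fingers":1,"dx":0,"dy":0,"dz":0,"turn":0},{"fingers":1,"dx":0,"dy":0,"dz":0,"turn":0}]}}

```text
clock: 72.77
position: [0.4922, 0.3367, 0.0961]
ee_rot: [-0.036, -0.545, 0.838, -0.009]
contact_force: [-0.4, 0.2, 0.1]
width: 0.0527
```

```bash
python3 s.py
```

```text
72.7667 [0.4922 0.3367 0.0961] jaw -1.9883 tz [-0.0495 -0.0544 -0.9973] w 0.0527 F [-0.4  0.2  0.1] q [ 0.5   0.45  1.61 -0.03  1.14  2.5 ] tips 0.011
rad -0.0716 tang -0.017 jawcomp 0.0696 perp 0.0231 theta 0.6
```

{"api": "play_rows", "payload": {"series": [{"fingers":1,"dx":0,"dy":0,"dz":10,"turn":0},{"fingers":1,"dx":0,"dy":0,"dz":22,"turn":0},{"fingers":1,"dx":0,"dy":-4,"dz":28,"turn":0},{"fingers":1,"dx":0,"dy":-12,"dz":22,"turn":-0.02},{"fingers":1,"dx":0,"dy":-22,"dz":8,"turn":-0.05},{"fingers":1,"dx":0,"dy":-27,"dz":0,"turn":-0.06},{"fingers":1,"dx":-1,"dy":-28,"dz":0,"turn":-0.06},{"fingers":1,"dx":-1,"dy":-28,"dz":0,"turn":-0.06},{"fingers":1,"dx":-1,"dy":-28,"dz":0,"turn":-0.06},{"fingers":1,"dx":-2,"dy":-28,"dz":0,"turn":-0.06},{"fingers":1,"dx":-2,"dy":-28,"dz":0,"turn":-0.06},{"fingers":1,"dx":-2,"dy":-28,"dz":0,"turn":-0.06},{"fingers":1,"dx":-2,"dy":-26,"dz":0,"turn":-0.06},{"fingers":1,"dx":-2,"dy":-20,"dz":0,"turn":-0.05},{"fingers":1,"dx":-1,"dy":-14,"dz":0,"turn":-0.02},{"fingers":1,"dx":-1,"dy":-8,"dz":0,"turn":0},{"fingers":1,"dx":0,"dy":-4,"dz":0,"turn":0},{"fingers":1,"dx":0,"dy":0,"dz":0,"turn":0},{"fingers":1,"dx":0,"dy":0,"dz":0,"turn":0}]}}

```text
clock: 74.35
position: [0.4721, 0.0192, 0.1963]
ee_rot: [-0.035, -0.25, 0.968, 0.003]
contact_force: [0.2, -1.2, -3.1]
width: 0.0527
```

```bash
python3 s.py
```

```text
74.35 [0.4721 0.0192 0.1963] jaw -2.6358 tz [-0.0691 -0.0117 -0.9975] w 0.0527 F [ 0.2 -1.2 -3.1] q [-0.09  0.19  1.74 -0.02  1.28  2.55] tips 0.011
rad -0.0696 tang -0.0089 jawcomp 0.066 perp 0.0232 theta 0.04
```

{"api": "play_rows", "payload": {"series": [{"fingers":1,"dx":0,"dy":0,"dz":-10,"turn":0},{"fingers":1,"dx":0,"dy":-1,"dz":-20,"turn":0},{"fingers":1,"dx":0,"dy":-2,"dz":-22,"turn":0},{"fingers":1,"dx":0,"dy":0,"dz":-18,"turn":0},{"fingers":1,"dx":0,"dy":0,"dz":-12,"turn":0},{"fingers":1,"dx":0,"dy":0,"dz":-6,"turn":0},{"fingers":1,"dx":0,"dy":0,"dz":-2,"turn":0},{"fingers":1,"dx":0,"dy":0,"dz":0,"turn":0},{"fingers":1,"dx":0,"dy":0,"dz":0,"turn":0}]}}

```text
clock: 75.1
position: [0.4726, 0.0241, 0.1001]
ee_rot: [-0.034, -0.255, 0.966, 0.004]
contact_force: [-0.1, -0.0, -3.4]
width: 0.0527
```

```bash
python3 s.py
```

```text
75.1 [0.4726 0.0241 0.1001] jaw -2.6243 tz [-0.0672 -0.0086 -0.9977] w 0.0527 F [-0.1 -0.  -3.4] q [-0.09  0.29  1.88 -0.02  1.04  2.55] tips 0.011
rad -0.0675 tang -0.0052 jawcomp 0.0625 perp 0.0256 theta 0.05
```

{"api": "play_rows", "payload": {"series": [{"fingers":1,"dx":2,"dy":-3,"dz":0,"turn":0},{"fingers":1,"dx":1,"dy":-3,"dz":-1,"turn":0},{"fingers":1,"dx":0,"dy":-1,"dz":-2,"turn":0},{"fingers":1,"dx":0,"dy":0,"dz":0,"turn":0},{"fingers":1,"dx":0,"dy":0,"dz":0,"turn":0}]}}

```text
clock: 75.52
position: [0.4786, 0.0162, 0.0996]
ee_rot: [-0.03, -0.256, 0.966, 0.003]
contact_force: [-0.2, -0.1, -2.7]
width: 0.0527
```

```bash
python3 s.py
```

```text
75.5167 [0.4786 0.0162 0.0996] jaw -2.6239 tz [-0.0603 -0.0094 -0.9981] w 0.0527 F [-0.2 -0.1 -2.7] q [-0.1   0.29  1.88 -0.02  1.03  2.53] tips 0.011
rad -0.0606 tang -0.0074 jawcomp 0.0569 perp 0.0216 theta 0.03
```

{"api": "play_rows", "payload": {"series": [{"fingers":1,"dx":-1,"dy":0,"dz":-2,"turn":0},{"fingers":1,"dx":-1,"dy":0,"dz":-2,"turn":0},{"fingers":1,"dx":0,"dy":0,"dz":-1,"turn":0},{"fingers":1,"dx":0,"dy":0,"dz":0,"turn":0}]}}

```text
clock: 75.85
position: [0.4774, 0.0156, 0.096]
ee_rot: [-0.029, -0.255, 0.966, 0.002]
contact_force: [-0.5, -0.6, -2.6]
width: 0.0527
```

```bash
python3 s.py
```

```text
75.85 [0.4774 0.0156 0.096 ] jaw -2.6245 tz [-0.0573 -0.0102 -0.9983] w 0.0527 F [-0.5 -0.6 -2.6] q [-0.1   0.29  1.89 -0.02  1.02  2.53] tips 0.011
rad -0.0576 tang -0.0083 jawcomp 0.0547 perp 0.0194 theta 0.03
```

{"api": "play_rows", "payload": {"series": [{"fingers":1,"dx":0,"dy":0,"dz":-2,"turn":0},{"fingers":1,"dx":0,"dy":0,"dz":0,"turn":0},{"fingers":-1,"dx":0,"dy":0,"dz":0,"turn":0},{"fingers":-1,"dx":0,"dy":0,"dz":0,"turn":0},{"fingers":-1,"dx":0,"dy":0,"dz":0,"turn":0},{"fingers":-1,"dx":0,"dy":0,"dz":0,"turn":0},{"fingers":-1,"dx":0,"dy":0,"dz":12,"turn":0},{"fingers":-1,"dx":0,"dy":0,"dz":25,"turn":0},{"fingers":-1,"dx":0,"dy":0,"dz":35,"turn":0},{"fingers":-1,"dx":0,"dy":0,"dz":30,"turn":0},{"fingers":-1,"dx":0,"dy":5,"dz":12,"turn":0},{"fingers":-1,"dx":-2,"dy":12,"dz":0,"turn":0.02}]}}

```text
clock: 76.85
position: [0.4739, 0.0317, 0.2122]
ee_rot: [-0.031, -0.265, 0.964, 0.002]
contact_force: [1.8, 1.2, 0.2]
width: 0.0853
```

{"api": "play_rows", "payload": {"series": [{"fingers":-1,"dx":-4,"dy":20,"dz":0,"turn":0.05},{"fingers":-1,"dx":-6,"dy":26,"dz":0,"turn":0.055},{"fingers":-1,"dx":-7,"dy":28,"dz":0,"turn":0.055},{"fingers":-1,"dx":-7,"dy":28,"dz":0,"turn":0.055},{"fingers":-1,"dx":-8,"dy":28,"dz":0,"turn":0.055},{"fingers":-1,"dx":-8,"dy":28,"dz":0,"turn":0.055},{"fingers":-1,"dx":-8,"dy":28,"dz":0,"turn":0.06},{"fingers":-1,"dx":-8,"dy":28,"dz":0,"turn":0.06},{"fingers":-1,"dx":-8,"dy":28,"dz":0,"turn":0.06},{"fingers":-1,"dx":-8,"dy":24,"dz":0,"turn":0.06},{"fingers":-1,"dx":-6,"dy":18,"dz":0,"turn":0.05},{"fingers":-1,"dx":-4,"dy":12,"dz":0,"turn":0.04},{"fingers":-1,"dx":-2,"dy":7,"dz":0,"turn":0.02},{"fingers":-1,"dx":0,"dy":3,"dz":0,"turn":0},{"fingers":-1,"dx":0,"dy":0,"dz":0,"turn":0},{"fingers":-1,"dx":0,"dy":0,"dz":0,"turn":0}]}}

```text
clock: 78.18
position: [0.3709, 0.358, 0.1948]
ee_rot: [-0.041, -0.589, 0.807, -0.007]
contact_force: [0.2, 0.5, -0.5]
width: 0.0854
```

```bash
python3 s.py; python3 w.py w12 pepper_mill
python3 - <<'E'
from h import *
t=get_image("top"); save(t,"t2",(60,100,580,310),1.5)
for l,g in (("steel_shaker",(.4775,.016)),("squeeze_bottle",(.478,-.066)),("salt_pot",(.4765,-.13)),("dip_dish",(.4798,.1616))):
    p=topix(t,[[*g,.05]])[0]; m=best(t,l,p)
    if m is not None: print(l,[np.round(v,4) for v in fit(lambda q:-iou(cyl(t,l,q[0],q[1],.004),m),g,(.01,.01))])
m=masks_of(t,"chopstick_box")[0]["region"]; print([np.round(v,4) for v in fit(lambda q:-iou(boxm(t,*q,.24,.052,.005,.05),m),(.5,-.346,.076),(.015,.015,.05))])
E
```

```text
78.1833 [0.3709 0.358  0.1948] jaw -1.88 tz [-0.0584 -0.0587 -0.9966] w 0.0854 F [ 0.2  0.5 -0.5] q [ 0.64  0.26  1.65 -0.01  1.31  2.53] tips 0.011
rad -0.0827 tang -0.0017 jawcomp 0.0734 perp 0.0375 theta 0.77
78.1833 [0.3709 0.358  0.1948] jaw ang -1.88 toolz [-0.0584 -0.0587 -0.9966] 0.08540887299068788 [ 0.2  0.5 -0.5]
cam [0.453 0.341 0.322] [-0.34  0.04 -0.94]
pepper_mill 0.87 [316. 189.] [324. 204.] [array([0.3869, 0.3407]), np.float64(0.9537)]
steel_shaker [array([0.4773, 0.0171]), np.float64(0.9516)]
salt_pot [array([ 0.4754, -0.1284]), np.float64(0.8777)]
dip_dish [array([0.4799, 0.1609]), np.float64(0.9408)]Traceback (most recent call last):
  File "<stdin>", line 6, in <module>
IndexError: list index out of range
```

View pics/t2.png

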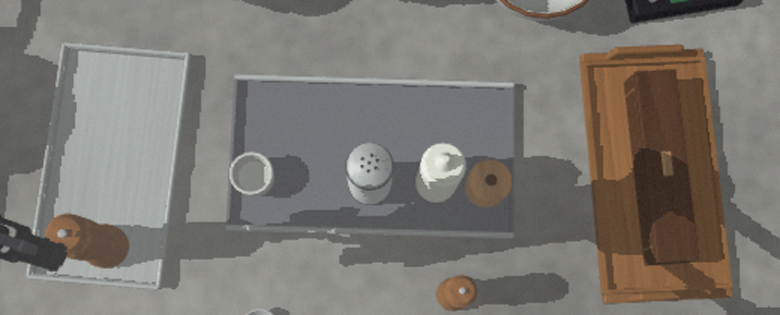

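{"api": "play_rows", "payload": {"series": [{"fingers":-1,"dx":5,"dy":-5,"dz":0,"turn":0},{"fingers":-1,"dx":8,"dy":-7,"dz":0,"turn":0},{"fingers":-1,"dx":3,"dy":-2,"dz":-8,"turn":0},{"fingers":-1,"dx":0,"dy":0,"dz":-15,"turn":0},{"fingers":-1,"dx":0,"dy":0,"dz":-10,"turn":0},{"fingers":-1,"dx":0,"dy":0,"dz":-4,"turn":0},{"fingers":-1,"dx":0,"dy":0,"dz":0,"turn":0},{"fingers":-1,"dx":0,"dy":0,"dz":0,"turn":0}]}}

```text
clock: 79.25
position: [0.3922, 0.3401, 0.1564]
ee_rot: [-0.039, -0.587, 0.809, -0.007]
contact_force: [-1.0, 0.4, -0.3]
width: 0.085
```

```bash
python3 s.py
python3 - <<'E'
from h import *
t=get_image("top"); print(plane(t,[[504.7,208.7]],.05))
E
```

```text
79.25 [0.3922 0.3401 0.1564] jaw -1.8847 tz [-0.0547 -0.0569 -0.9969] w 0.085 F [-1.   0.4 -0.3] q [ 0.59  0.3   1.7  -0.02  1.22  2.48] tips 0.011
rad -0.0786 tang -0.0072 jawcomp 0.0708 perp 0.0343 theta 0.71
[[ 0.50319822 -0.34664249  0.05      ]]
```

{"api": "play_rows", "payload": {"series": [{"fingers":-1,"dx":-1,"dy":1,"dz":-12,"turn":0},{"fingers":-1,"dx":-1,"dy":1,"dz":-18,"turn":0},{"fingers":-1,"dx":0,"dy":0,"dz":-16,"turn":0},{"fingers":-1,"dx":0,"dy":0,"dz":-10,"turn":0},{"fingers":-1,"dx":0,"dy":0,"dz":-6,"turn":0},{"fingers":-1,"dx":0,"dy":0,"dz":-3,"turn":0},{"fingers":-1,"dx":0,"dy":0,"dz":0,"turn":0},{"fingers":-1,"dx":0,"dy":0,"dz":0,"turn":0}]}}

```text
clock: 79.97
position: [0.3938, 0.3447, 0.0938]
ee_rot: [-0.033, -0.587, 0.809, -0.007]
contact_force: [0.4, 0.3, 0.7]
width: 0.0857
```

```bash
python3 s.py
```

```text
79.9667 [0.3938 0.3447 0.0938] jaw -1.8845 tz [-0.045  -0.0504 -0.9977] w 0.0857 F [0.4 0.3 0.7] q [ 0.6   0.36  1.79 -0.02  1.06  2.49] tips 0.011
rad -0.067 tang -0.0083 jawcomp 0.0617 perp 0.0271 theta 0.72
```

{"api": "play_rows", "payload": {"series": [{"fingers":-1,"dx":-2,"dy":-1,"dz":-1,"turn":0},{"fingers":-1,"dx":-2,"dy":-1,"dz":0,"turn":0},{"fingers":1,"dx":0,"dy":0,"dz":0,"turn":0},{"fingers":1,"dx":0,"dy":0,"dz":0,"turn":0},{"fingers":1,"dx":0,"dy":0,"dz":0,"turn":0},{"fingers":1,"dx":0,"dy":0,"dz":0,"turn":0},{"fingers":1,"dx":0,"dy":0,"dz":0,"turn":0},{"fingers":1,"dx":0,"dy":0,"dz":0,"turn":0}]}}

```text
clock: 80.63
position: [0.3909, 0.3437, 0.0959]
ee_rot: [-0.03, -0.587, 0.809, -0.007]
contact_force: [-1.1, 0.3, -1.1]
width: 0.0469
```

```bash
python3 s.py
```

```text
80.6333 [0.3909 0.3437 0.0959] jaw -1.8846 tz [-0.04   -0.0468 -0.9981] w 0.0469 F [-1.1  0.3 -1.1] q [ 0.6   0.35  1.79 -0.02  1.06  2.49] tips 0.011
rad -0.0609 tang -0.0087 jawcomp 0.0568 perp 0.0235 theta 0.72
```

{"api": "play_rows", "payload": {"series": [{"fingers":1,"dx":0,"dy":0,"dz":10,"turn":0},{"fingers":1,"dx":0,"dy":0,"dz":22,"turn":0},{"fingers":1,"dx":1,"dy":-4,"dz":28,"turn":0},{"fingers":1,"dx":4,"dy":-12,"dz":20,"turn":-0.02},{"fingers":1,"dx":8,"dy":-20,"dz":5,"turn":-0.05},{"fingers":1,"dx":9,"dy":-25,"dz":0,"turn":-0.055},{"fingers":1,"dx":9,"dy":-27,"dz":0,"turn":-0.055},{"fingers":1,"dx":9,"dy":-27,"dz":0,"turn":-0.055},{"fingers":1,"dx":9,"dy":-27,"dz":0,"turn":-0.055},{"fingers":1,"dx":9,"dy":-27,"dz":0,"turn":-0.055},{"fingers":1,"dx":9,"dy":-24,"dz":0,"turn":-0.055},{"fingers":1,"dx":8,"dy":-20,"dz":0,"turn":-0.05},{"fingers":1,"dx":6,"dy":-15,"dz":0,"turn":-0.04},{"fingers":1,"dx":4,"dy":-9,"dz":0,"turn":-0.02},{"fingers":1,"dx":1,"dy":-4,"dz":0,"turn":0},{"fingers":1,"dx":0,"dy":0,"dz":0,"turn":0},{"fingers":1,"dx":0,"dy":0,"dz":0,"turn":0}]}}

```text
clock: 82.05
position: [0.4751, 0.0911, 0.1882]
ee_rot: [-0.033, -0.355, 0.934, 0.002]
contact_force: [-0.5, -0.4, -2.5]
width: 0.0463
```

```bash
python3 s.py
```

```text
82.05 [0.4751 0.0911 0.1882] jaw -2.415 tz [-0.063  -0.0188 -0.9978] w 0.0463 F [-0.5 -0.4 -2.5] q [ 0.06  0.21  1.74 -0.02  1.26  2.48] tips 0.011
rad -0.0654 tang -0.0066 jawcomp 0.0595 perp 0.0277 theta 0.19
```

{"api": "play_rows", "payload": {"series": [{"fingers":1,"dx":0,"dy":0,"dz":-10,"turn":0},{"fingers":1,"dx":1,"dy":0,"dz":-18,"turn":0},{"fingers":1,"dx":1,"dy":0,"dz":-20,"turn":0},{"fingers":1,"dx":0,"dy":0,"dz":-17,"turn":0},{"fingers":1,"dx":0,"dy":0,"dz":-12,"turn":0},{"fingers":1,"dx":0,"dy":0,"dz":-6,"turn":0},{"fingers":1,"dx":0,"dy":0,"dz":-2,"turn":0},{"fingers":1,"dx":0,"dy":0,"dz":0,"turn":0},{"fingers":1,"dx":0,"dy":0,"dz":0,"turn":0}]}}

```text
clock: 82.8
position: [0.4731, 0.0996, 0.0973]
ee_rot: [-0.033, -0.361, 0.932, 0.004]
contact_force: [0.2, 0.0, -2.5]
width: 0.0469
```

```bash
python3 s.py
```

```text
82.8 [0.4731 0.0996 0.0973] jaw -2.4017 tz [-0.0644 -0.0156 -0.9978] w 0.0469 F [ 0.2  0.  -2.5] q [ 0.07  0.3   1.87 -0.01  1.04  2.48] tips 0.011
rad -0.0662 tang -0.002 jawcomp 0.058 perp 0.0318 theta 0.21
```

{"api": "play_rows", "payload": {"series": [{"fingers":1,"dx":2,"dy":-2,"dz":0,"turn":0},{"fingers":1,"dx":2,"dy":-2,"dz":0,"turn":0},{"fingers":1,"dx":0,"dy":0,"dz":-1,"turn":0},{"fingers":1,"dx":0,"dy":0,"dz":-1,"turn":0},{"fingers":1,"dx":0,"dy":0,"dz":0,"turn":0}]}}

```text
clock: 83.22
position: [0.48, 0.0955, 0.0979]
ee_rot: [-0.03, -0.361, 0.932, 0.003]
contact_force: [-0.2, 0.4, -3.3]
width: 0.0469
```

```bash
python3 s.py
```

```text
83.2167 [0.48   0.0955 0.0979] jaw -2.4014 tz [-0.0577 -0.0152 -0.9982] w 0.0469 F [-0.2  0.4 -3.3] q [ 0.06  0.31  1.86 -0.01  1.03  2.47] tips 0.011
rad -0.0595 tang -0.0036 jawcomp 0.0528 perp 0.0276 theta 0.2
```

{"api": "play_rows", "payload": {"series": [{"fingers":1,"dx":-1,"dy":0,"dz":-2,"turn":0},{"fingers":1,"dx":-1,"dy":0,"dz":-1,"turn":0},{"fingers":1,"dx":0,"dy":0,"dz":-1,"turn":0},{"fingers":1,"dx":0,"dy":0,"dz":0,"turn":0}]}}

```text
clock: 83.55
position: [0.4793, 0.0952, 0.096]
ee_rot: [-0.028, -0.361, 0.932, 0.003]
contact_force: [-0.6, 1.0, -3.1]
width: 0.0467
```

```bash
python3 s.py
```

```text
83.55 [0.4793 0.0952 0.096 ] jaw -2.402 tz [-0.0537 -0.0152 -0.9984] w 0.0467 F [-0.6  1.  -3.1] q [ 0.06  0.31  1.86 -0.01  1.02  2.47] tips 0.011
rad -0.0556 tang -0.0044 jawcomp 0.0498 perp 0.0249 theta 0.2
```

{"api": "play_rows", "payload": {"series": [{"fingers":1,"dx":-1,"dy":0,"dz":-2,"turn":0},{"fingers":1,"dx":0,"dy":0,"dz":-1,"turn":0},{"fingers":1,"dx":0,"dy":0,"dz":0,"turn":0},{"fingers":-1,"dx":0,"dy":0,"dz":0,"turn":0},{"fingers":-1,"dx":0,"dy":0,"dz":0,"turn":0},{"fingers":-1,"dx":0,"dy":0,"dz":0,"turn":0},{"fingers":-1,"dx":0,"dy":0,"dz":0,"turn":0},{"fingers":-1,"dx":0,"dy":0,"dz":12,"turn":0},{"fingers":-1,"dx":0,"dy":0,"dz":25,"turn":0},{"fingers":-1,"dx":0,"dy":0,"dz":35,"turn":0},{"fingers":-1,"dx":0,"dy":0,"dz":30,"turn":0},{"fingers":-1,"dx":0,"dy":0,"dz":20,"turn":0},{"fingers":-1,"dx":-5,"dy":15,"dz":0,"turn":0.05},{"fingers":-1,"dx":-10,"dy":25,"dz":0,"turn":0.06},{"fingers":-1,"dx":-10,"dy":30,"dz":0,"turn":0.06},{"fingers":-1,"dx":-10,"dy":30,"dz":0,"turn":0.06},{"fingers":-1,"dx":-10,"dy":30,"dz":0,"turn":0.06},{"fingers":-1,"dx":-10,"dy":30,"dz":0,"turn":0.06},{"fingers":-1,"dx":-8,"dy":20,"dz":0,"turn":0.04},{"fingers":-1,"dx":0,"dy":10,"dz":0,"turn":0}]}}

```text
clock: 85.22
position: [0.4138, 0.2898, 0.2232]
ee_rot: [-0.025, -0.54, 0.842, -0.005]
contact_force: [-0.1, -0.6, 0.4]
width: 0.0855
```

{"api": "play_rows", "payload": {"series": [{"fingers":-1,"dx":-10,"dy":20,"dz":0,"turn":0.05},{"fingers":-1,"dx":-10,"dy":25,"dz":0,"turn":0.06},{"fingers":-1,"dx":-10,"dy":25,"dz":0,"turn":0.06},{"fingers":-1,"dx":-10,"dy":20,"dz":0,"turn":0.05},{"fingers":-1,"dx":-5,"dy":8,"dz":0,"turn":0},{"fingers":-1,"dx":0,"dy":0,"dz":0,"turn":0}]}}

```text
clock: 85.72
position: [0.3699, 0.3923, 0.222]
ee_rot: [-0.023, -0.63, 0.776, -0.009]
contact_force: [-0.7, 0.2, -0.1]
width: 0.0855
```

```bash
cat > fin.py <<'E'
from h import *
H={"pepper_mill":(.4775,.0954),"steel_shaker":(.4771,.0171),"squeeze_bottle":(.4777,-.0655),"dip_dish":(.4798,.1616),"salt_pot":(.4765,-.1302)}
for n in("top","side"):
    t=get_image(n)
    if n=="top": save(t,"fin",(200,120,600,330),2)
    else: save(t,"finside",(220,110,580,380),2)
    for l,g in H.items():
        p=topix(t,[[*g,.05]])[0]; m=best(t,l,p)
        if m is not None: r=fit(lambda q:-iou(cyl(t,l,q[0],q[1],.004),m),g,(.01,.01)); print(n,l,r[0].round(4),"init",g,round(r[1],3))
        else: print(n,l,"none")
    for l,z0,z1,L,W in(("chopstick_box",.005,.05,.24,.052),("guest_tray",0,.014,.324,.16)):
        mm=masks_of(t,l)
        if mm: m=mm[0]["region"]; print(n,l,[np.round(v,4) for v in fit(lambda q:-iou(boxm(t,*q,L,W,z0,z1),m),(.5,-.346,.076),(.015,.015,.05))])
E
python3 s.py; python3 fin.py
```

```text
85.7167 [0.3699 0.3923 0.222 ] jaw -1.7765 tz [-0.0245 -0.0436 -0.9987] w 0.0855 F [-0.7  0.2 -0.1] q [ 0.7   0.26  1.58 -0.02  1.35  2.48] tips 0.011
rad -0.0486 tang -0.0121 jawcomp 0.0477 perp 0.0151 theta 0.81
top pepper_mill [0.4788 0.097 ] init (0.4775, 0.0954) 0.921
top steel_shaker [0.4773 0.0171] init (0.4771, 0.0171) 0.948
top squeeze_bottle [ 0.481  -0.0668] init (0.4777, -0.0655) 0.978
top dip_dish none
top salt_pot [ 0.4772 -0.1307] init (0.4765, -0.1302) 0.915
top chopstick_box [array([ 0.5024, -0.3454,  0.0845]), np.float64(0.956)]
top guest_tray [array([ 0.5012, -0.3455,  0.0774]), np.float64(0.6564)]
side pepper_mill [0.4747 0.096 ] init (0.4775, 0.0954) 0.61
side steel_shaker [0.4745 0.0174] init (0.4771, 0.0171) 0.753
side squeeze_bottle [ 0.4811 -0.0611] init (0.4777, -0.0655) 0.82
side dip_dish [0.4652 0.1678] init (0.4798, 0.1616) 0.311
side salt_pot [ 0.4749 -0.13  ] init (0.4765, -0.1302) 0.871
side chopstick_box [array([ 0.5025, -0.3467,  0.0939]), np.float64(0.9506)]
side guest_tray [array([ 0.4995, -0.3474,  0.0735]), np.float64(0.5989)]
```

View pics/finside.png

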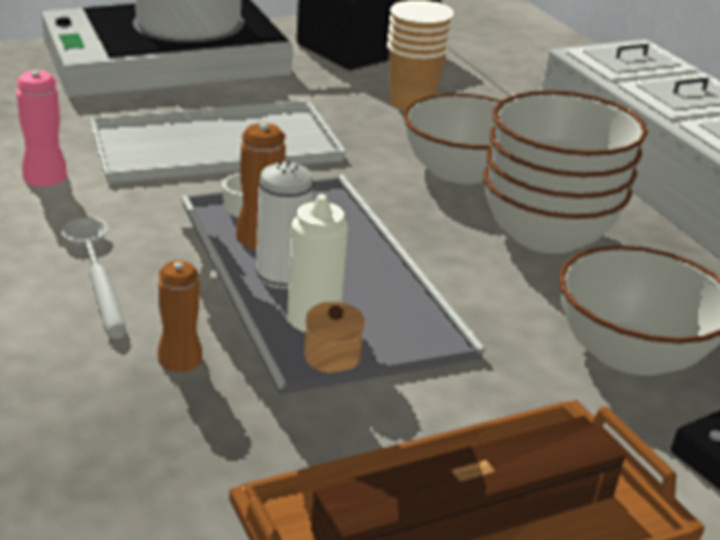

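Everything stands upright, and the box lies lengthwise in the guest tray. By the top view the bottle is about 3.5 mm from its start, the mill 2 mm and the shaker under 1 mm. Handing in.

```bash
python3 -c "
from rig import *
print(sign_off())"
```

```text
the job is handed in; nothing more can be done
None
```

The job is handed in at about 86 s of the 138 s allowed. The mill, shaker and bottle went onto the steel tray, the box went into the guest tray, and the three then went back to their places on the station tray. The wrist force read at each check stayed within a few newtons, and nothing was knocked over.

**Last checks (top view, compared with the start):**

| Thing | Where it ended up |
|---|---|
| Steel shaker | under 1 mm from its start |
| Pepper mill | about 2 mm from its start |
| Squeeze bottle | about 3.5 mm from its start, mostly away from the robot; I left it rather than risk another move |
| Salt pot | under 1 mm from its start, so not moved |
| Chopstick box | within about 1 mm of the tray's middle, turned about 0.01 rad from its long axis |

- **Upright:** the side view shows all three standing, with the box lying flat.
- **Views that disagreed:** the side view differed from the top by up to about 6 mm for the three, where they hide one another. It put the box about 3 mm off the middle and 0.02 rad off the axis.
- **Dip dish:** the final top view did not find it, and the side-view fit was too poor to use. About 8 s earlier it was within 1 mm of its start, before the mill was put back.
- **Tool tilt:** the gripper slowly drifted out of vertical, up to about 7°, because each row starts from the measured pose. I reduced the drift with in-air sweeps and by gripping with the wrist turned round.

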